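Fish a dropped washer out from under a belt guard

ROBOT

A 7-joint arm with a two-finger parallel gripper is mounted at the origin on a cart in front of the work surface, level with it; the furniture and walls round the work are solid. World frame = base frame: x ahead of the robot, y to its left, z up, the work surface at z = 0. Lengths are in m, angles in rad, forces in N, time in s.
With the tool pointing down it reaches from about 0.35 to 0.9 m from the base axis. Payload 8.1 kg.
Tool frame: the origin (TCP) lies on the centre line of the jaws, within the pads' length; the fingertips stand arm.tip_extent ahead of it and the grasp point (between the pads) lies 3 mm ahead of it (arm.tip_extent is the distance from the TCP to the fingertips, in m); y points along the fingers, z is the direction in which the jaws open and shut, and the axes are right-handed (so a half turn about y gives the same grasp; the last joint's range is limited). The gripper opens to 92 mm and grips with 3 to 60 N. Pads are 19 mm wide; open, the fingers measure 130 mm over their backs; the gripper's body (75 mm by 190 mm) begins 47 mm behind the grasp point.
Start: joints at [1.147, 0.434, 0.025, 1.573, -0.012, 1.134, -0.075], TCP at [0.197, -0.593, 0.217] pointing down, gripper open.
Joint ranges: [-2.62, 2.62], [-0.44, 2.09], [-1.27, 1.32], [0.08, 2.57], [-1.32, 4.46], [0.12, 2], [-2.74, 2.74]. Speed limits (rad/s): [2.22, 2.22, 3.01, 3.01, 3.14, 3.14, 3.14].

INTERFACE

Orientations are given as a rotation vector (axis times angle).
In Python, from cell import observe, get_image, sign_off, boxes_of, place_of, arm gives the robot as it stands.
- The arm moves only by the tool arm_command, never from a script. Its argument "plan" is a list of rows, each a list of 2 entries, a list of its own where there are three numbers: the shift along the tool's x, y, z in m, then the turn, a rotation vector about the tool's x, y, z in degrees. In form: [[[tx, ty, tz], [ax, ay, az]], ...]. A call has 1 to 5 rows; each row is the pose to reach, as a shift and turn from the pose commanded when the call began, along the tool's axes at that moment; what a row does not reach only later rows make up. A row lasts 1/10 s, in which the tool goes at most 50 mm and 8.59 degrees, less where a joint would pass 70% of its speed; a pose out of reach is approached as far as the arm can. A call with a gripper value outside its range is refused whole. "fingers" is the closure, from -1 (fully open) to 1 (shut), set as the call begins (left out, the last holds). The fingers move at their own pace and stop on an object; "squeeze" is the grip in N (left out, the last holds). Time passes only in rows, so rows that repeat a pose let the fingers close. It gives the time, the measured TCP pose, the force and the opening at its end, in the units of the state.
- observe(): the state, without advancing time (a new reading comes with each control period).
- get_image(name): name is "side" or "top"; returns a dict with "color" (480x640x3 uint8, red, green, blue), "camera_matrix" (3x3 intrinsics, pixels), "distortion" ([k1, k2, p1, p2, k3] as OpenCV has them; the pictures are not rectified), "world_to_cam" (4x4, takes a point from world to camera coordinates). Camera axes: x right, y up, looking along -z (the intrinsics and any distortion apply to the point x, -y, -z); pixel columns grow to the right and rows downward; lengths in m; the calibration is good to about 2 mm. A picture is of the moment at which its call begins. There is no depth.
- sign_off(): hands the job in, once; it reports no verdict.
Trained networks look in a picture, given as the dict that the camera call returned (one of the last four; its "shot" number tells which), for a name from the list of things; names that differ only in an ending like _2 or _b are one class to them, and where a whole thing is asked for, a point or a joint stands for the part that bears it (a point fixed in the world has none). Each returns a list of dicts, best first, with "confidence" (0 to 1); they miss things now and then, are a little off and sometimes report something else, mostly with a low value. They report only what shows in the picture. A call takes as long as a camera call. They do not tell look-alikes from the thing itself.
- boxes_of(picture, thing): "point" ([column, row] in pixels, amid what is visible of it).
- place_of(picture, thing): "point" ([column, row] in pixels: a listed point, or the origin of a listed thing).
The state is a dict: "clock": time; "joints": joint angles; "dq": joint speeds; "joint_efforts": joint torques, N m; "position": TCP position; "ee_rot": TCP orientation; "force": force on the tool from outside, world axes, zero at the start; "ft_torque": the same for the moment, N m; "width": opening from 0.0 (shut) to 1.0 (fully open).
Only numpy, scipy, OpenCV 4.12 (cv2) and the standard library are available. Lean on these libraries where they do the work, as an engineer would, in place of code of your own. Each camera call takes 0.05 s, during which the arm holds its last target.

TASK

A big steel washer has dropped under the compressor's fixed wire belt guard and lies against its back sheet, where no hand can reach. Take the hooked rod from the wooden block, reach under the guard's front rail, feel for the washer's hole with the tip (the rod is springy and bent out of true, so its tip is not quite where it should be: press only lightly and do not force it), and draw the washer out until all of it lies flat and well clear in front of the guard. Then take the hook out of the washer and lay the hook down off it, on the block or the bench, without touching the washer with the gripper, bumping the guard or disturbing the jar, the tape measure and the roll of tape.

Things in the scene. Friction and masses are not known exactly. Their poses are not given: they have to be found in the camera images.
- compressor: Fixed belt-driven compressor on a plywood base board 12 mm thick. Origin: at bench height under the middle of its wire guard's front plane; +x points into the guard, y along its front, z up. Board: x -130 to 290, y -140 to 140 mm. Guard: x 0 to 110, y -115 to 115 mm, 200 mm high; the back sheet stands at x = 110. The board is flat (thin scraps on it are no obstacle).
- guard_mouth (a point): Middle of the guard's open front, 50 mm above the bench; axes as the compressor's. The mouth is 226 mm wide and open from the board's top (38 mm below this point) up to the front rail (38 mm above it). Wires close the front above the rail. Behind it two pulleys hang at x = 74 mm and beyond, more than 26 mm above this point.
- washer_center (a point): Centre of the plain steel washer: 74 mm across, 8 mm thick, hole 12 mm across, 0.2 to 0.35 kg, lying flat on the base board inside the guard, its far edge 1 to 6 mm from the back sheet (no room for the hook behind it). z is its axis.
- hook_grip (a point): Middle of the hooked rod's flat-sided wooden handle (112 long, 32 wide, 26 mm high; 0.14 kg in all), which lies level across the block, the hook hanging free past the block's edge. Grip it across its width from above. x forward to the hook, y across, z up. Were the rod true, the tip's lower end would be 160 mm forward of this point and 37 mm below it.
- hook_ferrule (a point): Front end of the handle's brass ferrule, 68 mm forward of hook_grip; axes the same. From here a 5 mm rod runs 92 mm on and then turns down 37 mm into a round-ended tip. At this point the rod is bent out of true, by how much is not measured: up to 0.2 rad to either side (tip 18 mm off) and 0.12 rad up or down (tip 11 mm off). It gives up and down like a spring, about 1.4 N/mm at the tip.
- pine_block: Fixed plain wooden block, 170 x 85 x 42 mm, on the bench right of the compressor's board, with the hooked rod lying across it. Origin: centre of its underside. Its top is 42 mm above the bench.
- jar: Bystander: clear jar with a teal lid, 60 mm across, 109 mm high, on the bench to the left of the board. Origin: centre of its underside.
- tape_measure: Bystander: yellow tape measure, 61 x 76 x 66 mm, on the bench to the left of the board. Origin: centre of its underside.
- duct_tape: Bystander: grey roll of tape, 118 mm across, 48 mm high, on the bench to the right of the board. Origin: centre of its underside.
Mind the look-alikes: they are no part of the job. Of the things shaped like the part that bears washer_center, the bare steel one is meant.

How it is judged:
On the way:
1. the washer has been drawn out: its centre is 60 mm or more in front of the guard's front plane (x of washer_center in the frame of compressor below -0.06 m), for 0.2 s.
At the end, for the whole second after the job is handed in: The washer lies flat (within 0.12 rad) and still on the board or bench, its centre 60 to 300 mm in front of the guard's front plane and within 180 mm of its middle line; the hook lies on the block or bench (grip lower than 85 mm), let go, still and not touching the washer (x of washer_center in the frame of compressor between -0.3 and -0.06 m and y of washer_center in the frame of compressor between -0.18 and 0.18 m and height (world z) of washer_center below 0.022 m and angle between washer_center's own z axis and vertical below 0.12 rad and contact force between hook and washer below 0.05 N and height (world z) of hook_grip below 0.085 m and linear speed of washer below 0.02 m/s and linear speed of hook below 0.03 m/s).
It fails at once if the hook is pressed or pulled against the compressor, its guard or its base board harder than 8 N (contact force between hook and compressor above 8 N).
It fails at once if the hook is pressed or pulled on the washer harder than 8 N (contact force between hook and washer above 8 N).
It fails at once if the gripper touches the washer (contact force between the fingers and washer above 0.5 N).
It fails at once if the robot bumps the compressor, its guard or its board harder than 10 N (contact force between any of the arm, the fingers and compressor above 10 N).
It fails at once if a bystander (jar, tape measure, roll of tape) is shifted by more than 20 mm (distance of any of jar, tape_measure, duct_tape from where it was at the start of the episode above 0.02 m).
It also fails if it takes over 64 s, if anything falls off the work surface, if the arm or the gripper's body presses on something with over 40 N, if the wrist force passes 120 N, or if a joint passes its speed limit or range.

## Working session

There is one attempt and no reset: what is moved stays moved. The work goes in short steps, Python scripts to look and compute and a tool call to move; the robot and the scene stay as the last step left them, time stands still between calls to the robot, and variables do not carry over. Pictures are saved under pics/ and viewed, and the job is handed in when it is done.

Besides the shell and the picture viewer there is one more tool, called after ">>>" by a JSON object that holds its "api" and its "payload". arm_command: Moves the arm, as the interface text tells. Its arguments: {"type":"object","properties":{"plan":{"type":"array","items":{"type":"array"}},"fingers":{"type":"number"},"squeeze":{"type":"number"}},"required":["plan"]}

```bash
ls; mkdir -p pics; cat > h.py <<'E'
import numpy as np, cv2
from cell import observe,get_image,sign_off,boxes_of,place_of,arm
from scipy.spatial.transform import Rotation as R
def ray(im,px):
    K=np.array(im['camera_matrix'],float);D=np.array(im['distortion'],float)
    u=cv2.undistortPoints(np.array([[px]],float),K,D)[0,0]
    M=np.array(im['world_to_cam']);Rm=M[:3,:3];t=M[:3,3]
    d=Rm.T@np.array([u[0],-u[1],-1.]);o=-Rm.T@t
    return o,d/np.linalg.norm(d)
def atz(im,px,z):
    o,d=ray(im,px);return o+d*(z-o[2])/d[2]
def proj(im,p):
    K=np.array(im['camera_matrix'],float);D=np.array(im['distortion'],float)
    M=np.array(im['world_to_cam']);c=M[:3,:3]@np.array(p)+M[:3,3]
    q=np.array([[c[0],-c[1],-c[2]]])
    return cv2.projectPoints(q,np.zeros(3),np.zeros(3),K,D)[0][0,0]
def tri(obs):
    A=np.zeros((3,3));b=np.zeros(3)
    for im,px in obs:
        o,d=ray(im,px);P=np.eye(3)-np.outer(d,d);A+=P;b+=P@o
    p=np.linalg.solve(A,b);return p,[np.linalg.norm((np.eye(3)-np.outer(ray(i,x)[1],ray(i,x)[1]))@(p-ray(i,x)[0])) for i,x in obs]
def save(im,n,crop=None,s=1):
    c=im['color'][:,:,::-1]
    if crop: c=c[crop[1]:crop[3],crop[0]:crop[2]]
    cv2.imwrite('pics/'+n,cv2.resize(np.ascontiguousarray(c),None,fx=s,fy=s,interpolation=cv2.INTER_CUBIC))
E
python3 - <<'E'
from h import *
np.set_printoptions(precision=4,suppress=True)
print(observe(), arm, getattr(arm,'tip_extent',None))
for n in ['side','top']:
    im=get_image(n);save(im,n+'0.png')
    o,_=ray(im,(320,240));print(n,'cam',o)
    for t in ['compressor','guard_mouth','washer_center','hook_grip','hook_ferrule','pine_block','jar','tape_measure','duct_tape']:
        print(t,[(np.round(d['point'],1),round(d['confidence'],2)) for d in place_of(im,t)[:3]])
E
```

```text
pics
{'clock': 0.0, 'joints': array([ 1.1474,  0.4352,  0.025 ,  1.5741, -0.0116,  1.134 , -0.0751]), 'dq': array([0.0014, 0.0003, 0.0008, 0.0018, 0.0008, 0.0004, 0.0001]), 'joint_efforts': array([ -0.0001, -66.7854,   0.9849, -31.4465,  -0.0606,   0.0431,
         0.0002]), 'position': array([ 0.1968, -0.5926,  0.2163]), 'ee_rot': array([-0.3317,  2.0498, -2.0467]), 'force': array([0.3995, 0.2151, 0.4668]), 'ft_torque': array([-0.0174, -0.0203, -0.0252]), 'width': 0.997175665691043} <Robot object at 0x7f41e755be00> 0.022
side cam [0.0157 0.6229 0.6858]
compressor [(array([269.4, 280.2]), 0.69), (array([174.2, 330. ]), 0.4)]
guard_mouth [(array([271.6, 261.3]), 0.82), (array([453.4, 238.2]), 0.63)]
washer_center [(array([257.5, 249.6]), 0.97), (array([407.9, 300.1]), 0.95), (array([372. , 231.2]), 0.74)]
hook_grip [(array([464.8, 218.4]), 0.66), (array([269.7, 262.3]), 0.54)]
hook_ferrule [(array([444.2, 195.5]), 0.7)]
pine_block [(array([453.8, 239.7]), 0.6)]
jar [(array([293.4, 205. ]), 0.74), (array([218. , 357.8]), 0.64), (array([269. , 260.4]), 0.28)]
tape_measure [(array([174.8, 329.1]), 0.65)]
duct_tape [(array([292.1, 202.6]), 0.75)]
top cam [0.5216 0.0965 1.1654]
compressor [(array([270.3, 228.6]), 0.61)]
guard_mouth [(array([268.5, 229.6]), 0.63)]
washer_center [(array([282.2, 198.3]), 0.97), (array([382.3, 242.3]), 0.9), (array([333.3, 318. ]), 0.86)]
hook_grip [(array([454.3, 299.4]), 0.65)]
hook_ferrule []
pine_block [(array([436.7, 295.7]), 0.9)]
jar [(array([191.6, 267.5]), 0.91)]
tape_measure [(array([183.5, 224.9]), 0.75)]
duct_tape [(array([356.1, 156.1]), 0.89)]
```

View pics/side0.png

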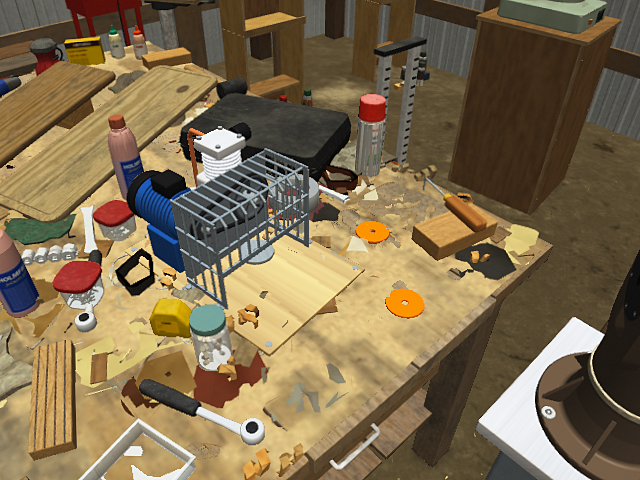

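View pics/top0.png

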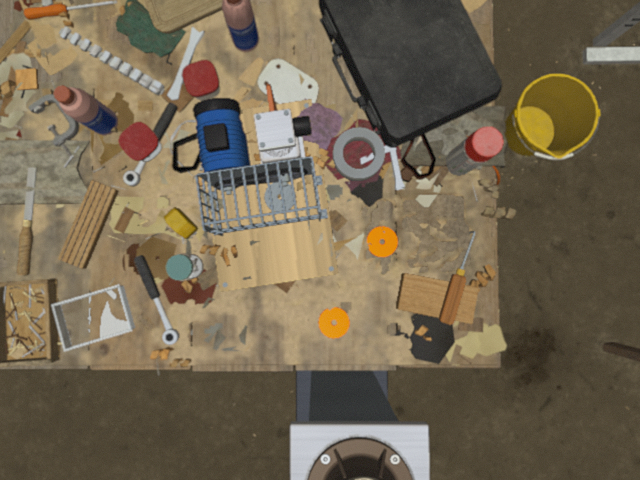

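Side view: compressor and guard are in the middle, with the steel washer at about (258,250). There are orange decoys at (372,231) and (405,302), and the hook lies on the block at (465,215). Top view: guard at (260,195), washer at (282,198), hook from (452,300) to (472,235).

```bash
python3 - <<'E'
from h import *
a=get_image('side');b=get_image('top')
save(a,'s1.png',(170,140,380,360),3.0) if 0 else save(a,'s1.png',(160,140,380,305),3.6)
save(a,'s2.png',(400,160,510,260),6)
save(b,'t1.png',(180,140,350,300),3.7)
save(b,'t2.png',(390,220,490,340),5)
import pickle;pickle.dump((a,b),open('im0.pkl','wb'))
np.set_printoptions(precision=4,suppress=True)
print('wash',tri([(a,(257.5,249.6)),(b,(282.2,198.3))]),atz(a,(257.5,249.6),.02),atz(b,(282.2,198.3),.02))
print('mouth',tri([(a,(271.6,261.3)),(b,(268.5,229.6))]))
print('grip',tri([(a,(464.8,218.4)),(b,(454.3,299.4))]))
print('block',atz(b,(436.7,295.7),0),atz(a,(453.8,239.7),0))
E
```

```text
wash (array([0.6742, 0.177 , 0.016 ]), [np.float64(0.0032959254755576834), np.float64(0.0032959254755578547)]) [0.6729 0.1818 0.02  ] [0.6715 0.1742 0.02  ]
mouth (array([0.5965, 0.2032, 0.0513]), [np.float64(0.00011229722457420775), np.float64(0.00011229722457437045)])
grip (array([ 0.4399, -0.2144,  0.0336]), [np.float64(0.003513751241414685), np.float64(0.0035137512414146204)])
block [ 0.4432 -0.1852  0.    ] [ 0.4348 -0.1704  0.    ]
```

```bash
ls -la pics
```

```text
total 2920
drwxr-xr-x 2 agent agent   4096 Dec  7 08:18 .
drwxr-xr-x 3 agent agent   4096 Dec  7 08:18 ..
-rw-r--r-- 1 agent agent 719115 Dec  7 08:18 s1.png
-rw-r--r-- 1 agent agent 395362 Dec  7 08:18 s2.png
-rw-r--r-- 1 agent agent 565593 Dec  7 08:17 side0.png
-rw-r--r-- 1 agent agent 465581 Dec  7 08:18 t1.png
-rw-r--r-- 1 agent agent 292877 Dec  7 08:18 t2.png
-rw-r--r-- 1 agent agent 528775 Dec  7 08:17 top0.png
```

View pics/s1.png

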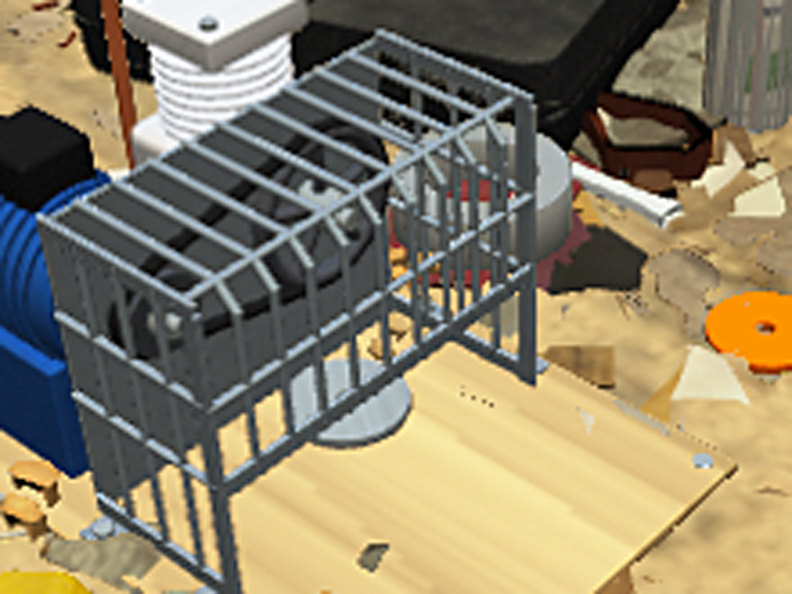

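View pics/s2.png

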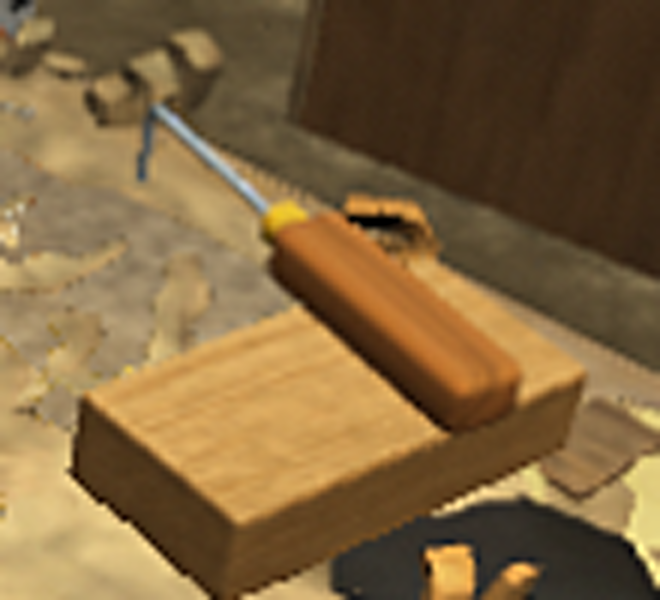

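View pics/t1.png

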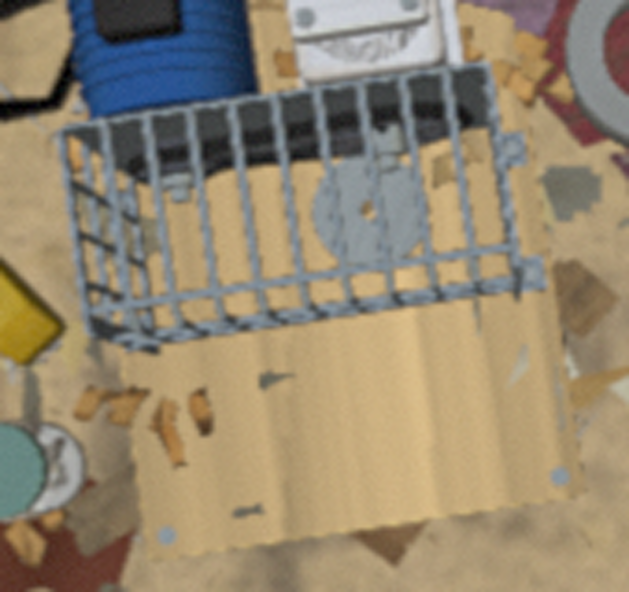

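View pics/t2.png

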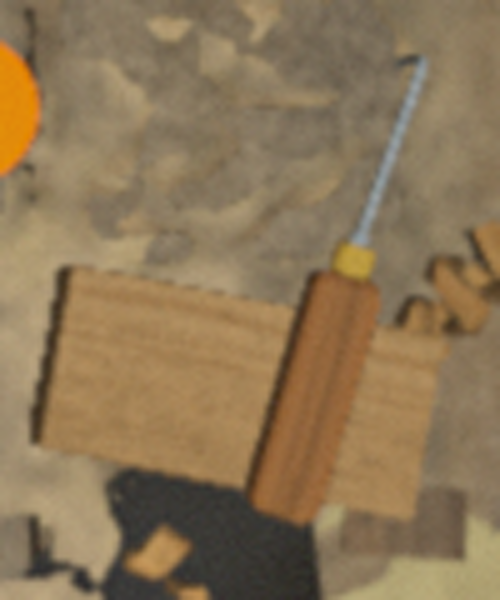

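```bash
python3 - <<'E'
from h import *
import pickle;a,b=pickle.load(open('im0.pkl','rb'))
np.set_printoptions(precision=4,suppress=True)
s2=lambda x,y:(400+x/6-.4,160+y/6-.4)
t2=lambda x,y:(390+x/5-.4,220+y/5-.4)
t1=lambda x,y:(180+x/3.7-.4,140+y/3.7-.4)
s1=lambda x,y:(160+x/3.6-.4,140+y/3.6-.4)
print('hole',atz(b,t1(368,210),.02),atz(b,t1(368,210),.012))
fl=atz(b,t1(140,556),.012);fr=atz(b,t1(578,490),.012);print('board',fl,fr,np.linalg.norm(fl-fr))
bl=atz(b,t1(167,535),.012);br=atz(b,t1(560,477),.012);print('bolts',bl,br,np.linalg.norm(bl-br))
d=(fl-fr)/np.linalg.norm(fl-fr);print('yaw',np.degrees(np.arctan2(-d[0],d[1])))
d=(bl-br)/np.linalg.norm(bl-br);print('yaw',np.degrees(np.arctan2(-d[0],d[1])))
print('side board right corner', atz(a,s1(737,468),.012))
print('board corner front left side view', atz(a,(271,352),.012))
# hook
print('rodend',tri([(a,s2(155,105)),(b,t2(423,60))]))
print('tip',tri([(a,s2(142,180)),(b,t2(402,63))]))
print('ferr',tri([(a,s2(270,222)),(b,t2(356,246))]))
L0=atz(b,t2(312,272),.068);L1=atz(b,t2(252,490),.068);R0=atz(b,t2(380,288),.068);R1=atz(b,t2(308,524),.068)
print('handle',L0,L1,R0,R1,np.linalg.norm(L0-L1),np.linalg.norm(R0-R1),np.linalg.norm(L0-R0))
# block corners
for p in [(68,268),(38,442),(448,338),(415,518)]: print('blk',atz(b,t2(*p),.042))
E
```

```text
hole [0.6761 0.1815 0.02  ] [0.6772 0.1821 0.012 ]
board [0.4592 0.3258 0.012 ] [0.4994 0.0502 0.012 ] 0.27853647040293994
bolts [0.4722 0.3088 0.012 ] [0.5076 0.0614 0.012 ] 0.2499437176022781
yaw 8.311934158037623
yaw 8.137762723454497
side board right corner [0.4906 0.0556 0.012 ]
board corner front left side view [0.4539 0.3203 0.012 ]
rodend (array([ 0.5904, -0.2589,  0.0499]), [np.float64(0.0009557094637627431), np.float64(0.0009557094637627695)])
tip (array([ 0.5915, -0.2608,  0.0129]), [np.float64(0.0012332343180316014), np.float64(0.0012332343180316572)])
ferr (array([ 0.5083, -0.2261,  0.0507]), [np.float64(0.002407098552318903), np.float64(0.0024070985523186555)])
handle [ 0.4953 -0.2032  0.068 ] [ 0.4    -0.1751  0.068 ] [ 0.4882 -0.2328  0.068 ] [ 0.3852 -0.1992  0.068 ] 0.09928803348976173 0.10825659685961606 0.030425326277232826
blk [ 0.4968 -0.1007  0.042 ]
blk [ 0.4187 -0.0861  0.042 ]
blk [ 0.4649 -0.2704  0.042 ]
blk [ 0.3846 -0.2539  0.042 ]
```

```bash
cat >> h.py <<'E'
np.set_printoptions(precision=4,suppress=True)
def down(yaw):  # handle forward direction yaw (deg); tool y down, tool z across
    cur=R.from_rotvec(observe()['ee_rot']).as_matrix()
    out=[]
    for s in (1,-1):
        z=s*np.array([-np.sin(np.radians(yaw)),np.cos(np.radians(yaw)),0]);y=np.array([0,0,-1.]);x=np.cross(y,z)
        M=np.c_[x,y,z];out.append((np.linalg.norm(R.from_matrix(cur.T@M).as_rotvec()),s,M))
    out.sort(key=lambda t:t[0]);return out[0][2]
def step(pos,M=None):
    o=observe();C=R.from_rotvec(o['ee_rot']).as_matrix()
    sh=C.T@(np.array(pos)-o['position'])
    t=np.degrees(R.from_matrix(C.T@M).as_rotvec()) if M is not None else np.zeros(3)
    print('t',round(o['clock'],2),'pos',o['position'],'F',o['force'],'shift',sh,'turn',t);print(C)
# compressor frame
YC=np.radians(8.2);XC=np.array([np.cos(YC),np.sin(YC)]);YCv=np.array([-np.sin(YC),np.cos(YC)]);OC=np.array([.604,.2066])
def c2w(x,y):return OC+x*XC+y*YCv
def w2c(p):d=np.array(p[:2])-OC;return np.array([d@XC,d@YCv])
E
python3 - <<'E'
from h import *
M=down(-17.2);step([.436,-.2025,.13],M)
E
```

```text
t 1.1 pos [ 0.1971 -0.5931  0.217 ] F [ 0.1298 -0.1663  0.2181] shift [-0.3499  0.087  -0.2954] turn [-0.0021 35.5779 -0.0012]
[[-0.949   0.      0.3153]
 [-0.3153 -0.     -0.949 ]
 [-0.     -1.      0.    ]]
```

>>> {"api": "arm_command", "payload": {"plan": [[[-0.07,0.0,-0.06],[0,8,0]],[[-0.14,0.0,-0.12],[0,16,0]],[[-0.21,0.02,-0.18],[0,24,0]],[[-0.28,0.04,-0.24],[0,32,0]],[[-0.35,0.06,-0.295],[0,35.6,0]]], "fingers": -1}}

```text
clock: 1.6
position: [0.3256, -0.3808, 0.1953]
ee_rot: [-0.319, -2.056, 2.058]
force: [1.4, 0.5, 0.1]
width: 1.0
```

```bash
python3 - <<'E'
from h import *
M=down(-17.2);step([.436,-.2025,.13],M)
E
```

```text
t 1.6 pos [ 0.3256 -0.3808  0.1953] F [1.36   0.4674 0.0743] shift [-0.0514  0.0652 -0.2033] turn [-0.0374 -0.3433 -0.0686]
[[-0.9535  0.0009 -0.3014]
 [ 0.3014 -0.001  -0.9535]
 [-0.0012 -1.      0.0006]]
```

>>> {"api": "arm_command", "payload": {"plan": [[[-0.05,0.06,-0.2],[0,0,0]],[[-0.05,0.06,-0.2],[0,0,0]],[[-0.05,0.06,-0.2],[0,0,0]],[[-0.05,0.06,-0.2],[0,0,0]],[[-0.05,0.06,-0.2],[0,0,0]]]}}

```text
clock: 2.1
position: [0.4339, -0.2006, 0.1341]
ee_rot: [-0.305, -2.066, 2.061]
force: [0.4, 0.4, -1.3]
width: 1.001
```

```bash
python3 - <<'E'
from h import *
M=down(-17.2);step([.436,-.2025,.067],M)
E
```

```text
t 2.1 pos [ 0.4339 -0.2006  0.1341] F [ 0.3583  0.4133 -1.262 ] shift [-0.0026  0.0671  0.0013] turn [0.1229 0.3514 0.0327]
[[-0.9571  0.0001 -0.2898]
 [ 0.2898  0.0022 -0.9571]
 [ 0.0006 -1.     -0.0021]]
```

>>> {"api": "arm_command", "payload": {"plan": [[[-0.002,0.035,0.001],[0,0.3,0]],[[-0.002,0.05,0.001],[0,0.3,0]],[[-0.002,0.06,0.001],[0,0.3,0]],[[-0.002,0.067,0.001],[0,0.3,0]],[[-0.002,0.067,0.001],[0,0.3,0]]]}}

```text
clock: 2.6
position: [0.4332, -0.2077, 0.0677]
ee_rot: [-0.317, -2.056, 2.056]
force: [0.6, 0.1, 0.7]
width: 1.0
```

```bash
python3 - <<'E'
from h import *
M=down(-17.2);step([.436,-.2025,.067],M)
a=get_image('side');save(a,'s3.png',(380,120,540,270),4)
E
```

```text
t 2.6 pos [ 0.4332 -0.2077  0.0677] F [0.5772 0.0936 0.6654] shift [-0.0011  0.0007 -0.0058] turn [-0.0027 -0.3476  0.0367]
[[-0.9535 -0.0006 -0.3015]
 [ 0.3015  0.0001 -0.9535]
 [ 0.0006 -1.      0.    ]]
```

View pics/s3.png

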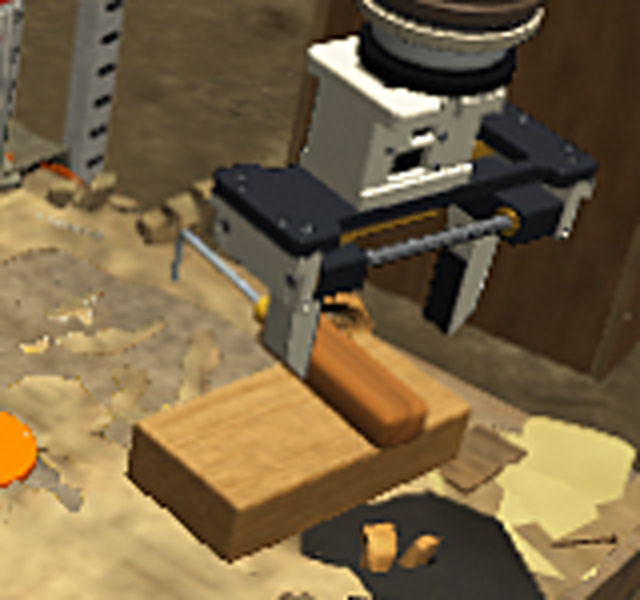

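The fingers straddle the handle. I'll correct the 6 mm lateral offset and close.

>>> {"api": "arm_command", "payload": {"plan": [[[0,0.001,-0.005],[0,0,0]],[[0,0.001,-0.005],[0,0,0]]]}}

```text
clock: 2.85
position: [0.4356, -0.2022, 0.0676]
ee_rot: [-0.318, -2.058, 2.057]
force: [0.0, 0.2, 1.3]
width: 0.998
```

>>> {"api": "arm_command", "payload": {"plan": [[[0,0,0],[0,0,0]],[[0,0,0],[0,0,0]],[[0,0,0],[0,0,0]],[[0,0,0],[0,0,0]],[[0,0,0],[0,0,0]]], "fingers": 1, "squeeze": 35}}

```text
clock: 3.35
position: [0.4349, -0.2028, 0.0671]
ee_rot: [-0.317, -2.057, 2.057]
force: [0.4, 0.1, -0.7]
width: 0.614
```

```bash
python3 - <<'E'
from h import *
print(observe()['width']);step([.436,-.2025,.17],down(-17.2))
E
```

```text
0.6140822736925241
t 3.35 pos [ 0.4349 -0.2028  0.0671] F [ 0.3762  0.1078 -0.7205] shift [-0.0009 -0.1029 -0.0006] turn [-0.004  -0.3254 -0.002 ]
[[-0.9536  0.     -0.3011]
 [ 0.3011 -0.0001 -0.9536]
 [-0.     -1.      0.0001]]
```

>>> {"api": "arm_command", "payload": {"plan": [[[0,0,0],[0,0,0]],[[0,0,0],[0,0,0]],[[0,0,0],[0,0,0]],[[0,0,0],[0,0,0]],[[0,0,0],[0,0,0]]]}}

```text
clock: 3.85
position: [0.4349, -0.2028, 0.067]
ee_rot: [-0.317, -2.057, 2.057]
force: [-0.0, 1.1, 0.8]
width: 0.183
```

>>> {"api": "arm_command", "payload": {"plan": [[[0,-0.01,0],[0,0,0]],[[0,-0.03,0],[0,0,0]],[[0,-0.06,0],[0,0,0]],[[0,-0.09,0],[0,0,0]],[[0,-0.11,0],[0,0,0]]]}}

```text
clock: 4.35
position: [0.4356, -0.203, 0.1798]
ee_rot: [-0.32, -2.057, 2.058]
force: [0.4, 0.3, 0.2]
width: 0.005
```

>>> {"api": "arm_command", "payload": {"plan": [[[0,0,0],[0,0,0]],[[0,0,0],[0,0,0]]]}}

```text
clock: 4.55
position: [0.435, -0.2028, 0.1776]
ee_rot: [-0.318, -2.057, 2.057]
force: [0.3, 0.7, -0.3]
width: 0.003
```

```bash
python3 - <<'E'
from h import *
import pickle
print(observe()['width']);step([.436,-.2025,.17],down(-17.2))
a=get_image('side');b=get_image('top');pickle.dump((a,b),open('im1.pkl','wb'))
save(a,'s4.png',(400,80,520,220),5);save(b,'t4.png',(390,200,500,340),5)
E
```

```text
0.0026864910780210146
t 4.55 pos [ 0.435  -0.2028  0.1776] F [ 0.2855  0.7211 -0.2869] shift [-0.0008  0.0076 -0.0006] turn [-0.0072 -0.3241 -0.0686]
[[-0.9536  0.0011 -0.3011]
 [ 0.3011 -0.0005 -0.9536]
 [-0.0012 -1.      0.0001]]
```

View pics/s4.png

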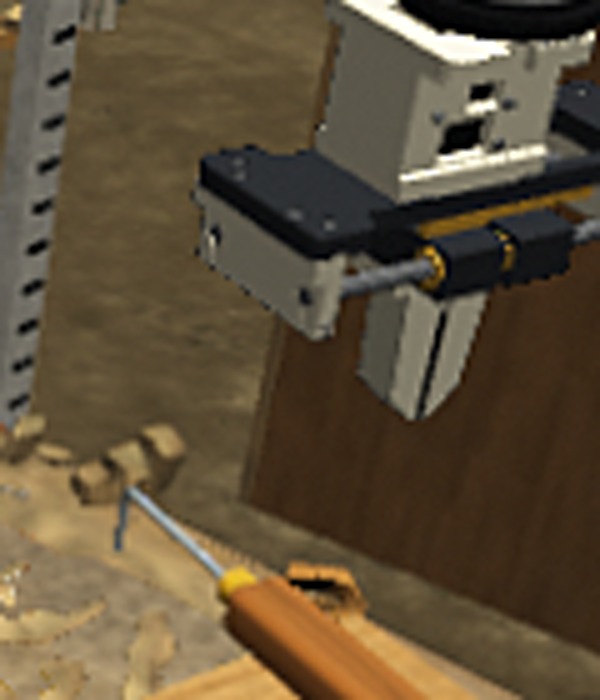

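View pics/t4.png

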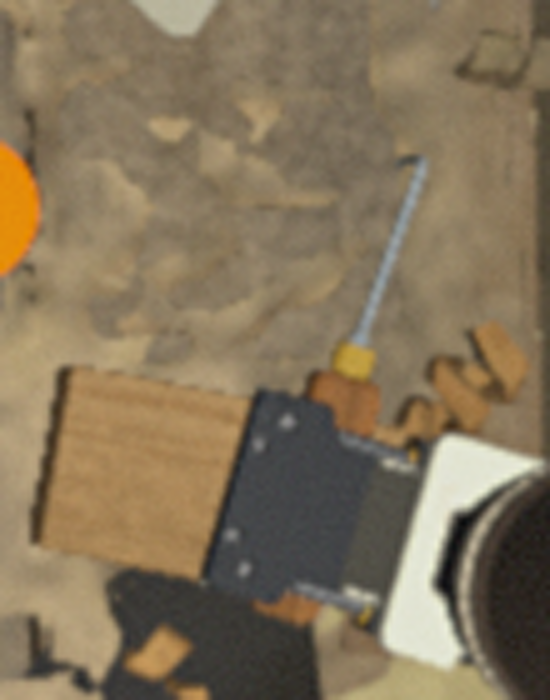

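```bash
python3 - <<'E'
from h import *
import pickle
a,b=pickle.load(open('im1.pkl','rb'))
print(proj(a,[.435,-.2028,.1556]),'expected 483,163', proj(b,[.435,-.2028,.1556]))
c=np.array([.4425,-.2045])
f=np.array([np.cos(np.radians(-17.2)),np.sin(np.radians(-17.2))]);l=np.array([-f[1],f[0]])
for s in 'ab':
    im=dict(a=a,b=b)[s];img=im['color'][:,:,::-1].copy();img=cv2.resize(img,None,fx=4,fy=4,interpolation=cv2.INTER_CUBIC)
    for z in(.042,.068):
        q=[np.r_[c+f*x+l*y,z] for x,y in((56,16),(56,-16),(-56,-16),(-56,16))for x,y in((x/1e3,y/1e3),)]
        P=np.array([proj(im,p)*4+1.5 for p in q]).astype(int);cv2.polylines(img,[P],True,(255,0,255) if z>.05 else (0,255,0),1)
    for z in (.0451,.1556):
        P=tuple((proj(im,[.435,-.2028,z])*4+1.5).astype(int));cv2.circle(img,P,4,(0,0,255),-1)
    cv2.imwrite(f'pics/ov_{s}.png',img[300:900,1600:2140] if s=='a' else img[850:1400,1560:2000])
E
```

```text
[476.9009 173.3598] expected 483,163 [464.3735 304.9551]
```

View pics/ov_a.png

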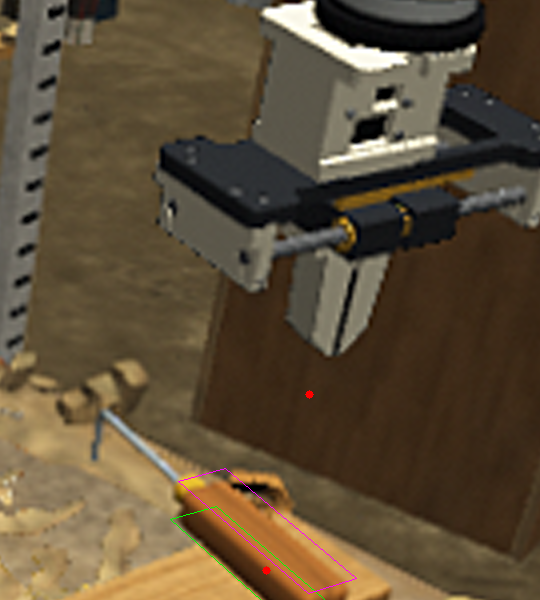

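View pics/ov_b.png

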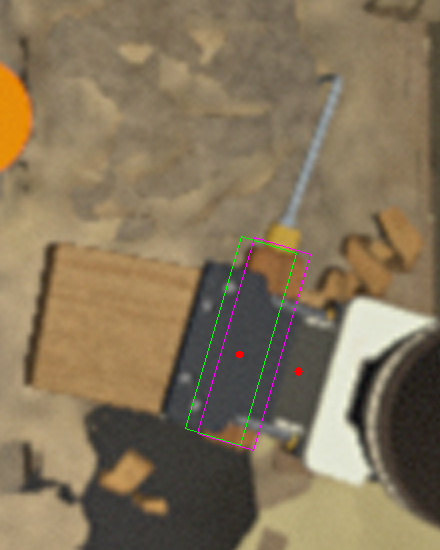

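```bash
python3 - <<'E'
from h import *
import pickle
a,b=pickle.load(open('im1.pkl','rb'))
a0,b0=pickle.load(open('im0.pkl','rb'))
for d in ([0,0,0],[0,0,.02],[.02,0,0],[0,-.02,0]): print(d,proj(a,np.array([.435,-.2028,.1556])+d))
print(a['distortion'],a['camera_matrix'],b['distortion'],a['world_to_cam'])
# known edges: block top
for im,n in((a0,'a'),(b0,'b')):
    print(n,[np.round(proj(im,p),1) for p in ([.435,-.2,.042],[.6,0.2,.2])])
save(a,'s5.png',(380,0,640,190),3)
# pads pose: arm stuff
print([x for x in dir(arm) if not x.startswith('_')])
E
```

```text
[0, 0, 0] [476.9009 173.3598]
[0, 0, 0.02] [478.9488 164.7965]
[0.02, 0, 0] [468.6412 169.4389]
[0, -0.02, 0] [482.3764 169.9785]
[-0.0768  0.      0.      0.      0.    ] [[501.6062   0.     315.6341]
 [  0.     501.6062 245.638 ]
 [  0.       0.       1.    ]] [0.017 0.    0.    0.    0.   ] [[-0.6717 -0.7408  0.0068  0.4673]
 [ 0.4785 -0.4269  0.7673 -0.2678]
 [-0.5655  0.5187  0.6412 -0.7539]
 [ 0.      0.      0.      1.    ]]
a [array([465.3, 218.8]), array([267.6, 194.8])]
b [array([447.9, 300.6]), array([262.9, 222.7])]
['PlanningError', 'tip_extent']
```

View pics/s5.png

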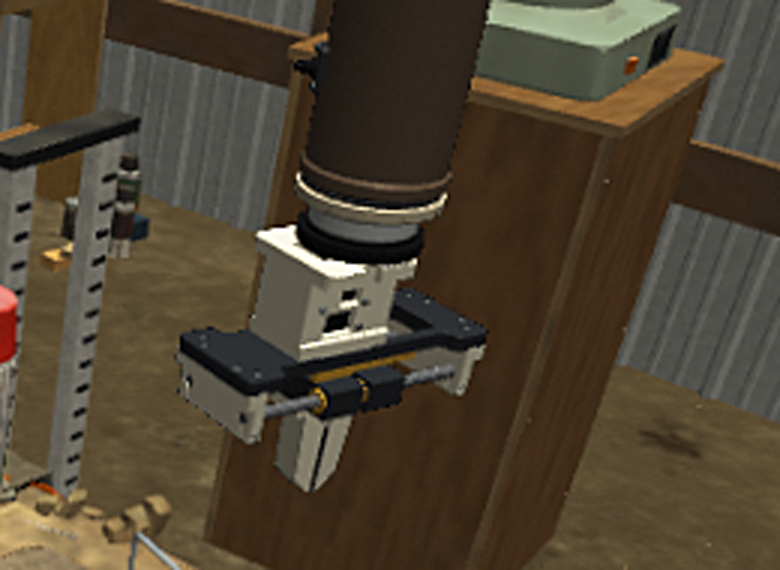

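```bash
python3 - <<'E'
from h import *
import pickle
a,b=pickle.load(open('im1.pkl','rb'))
C=R.from_rotvec([-0.317,-2.056,2.056]).as_matrix()
T=np.array([.4332,-.2077,.0677])
for z in(-.065,-.046,0,.046,.065):
  for x in(-.0095,.0095):
    print(z,x,proj(a,T+C@[x,.022,z]))
save(a,'s6.png',(400,120,520,270),4)
E
```

```text
-0.065 -0.0095 [441.2138 221.3821]
-0.065 0.0095 [446.5151 226.3643]
-0.046 -0.0095 [448.4708 219.2084]
-0.046 0.0095 [453.8236 224.1324]
0 -0.0095 [465.6407 214.0634]
0 0.0095 [471.1087 218.8507]
0.046 -0.0095 [482.2581 209.0812]
0.046 0.0095 [487.8283 213.7374]
0.065 -0.0095 [488.9643 207.0698]
0.065 0.0095 [494.5731 211.6735]
```

The fingers closed on nothing. In the side view they project about 25 mm higher than the stated TCP implies. I'll reopen, go down and feel the height in small steps.

>>> {"api": "arm_command", "payload": {"plan": [[[0,0.03,0],[0,0,0]],[[0,0.05,0],[0,0,0]],[[0,0.05,0],[0,0,0]],[[0,0.05,0],[0,0,0]],[[0,0.05,0],[0,0,0]]], "fingers": -1}}

```text
clock: 5.15
position: [0.4354, -0.2029, 0.1277]
ee_rot: [-0.318, -2.057, 2.057]
force: [-0.9, 0.1, 0.4]
width: 0.391
```

>>> {"api": "arm_command", "payload": {"plan": [[[0,0,0],[0,0,0]],[[0,0,0],[0,0,0]],[[0,0.02,0],[0,0,0]],[[0,0.04,0],[0,0,0]],[[0,0.055,0],[0,0,0]]]}}

```text
clock: 5.65
position: [0.435, -0.2028, 0.0716]
ee_rot: [-0.318, -2.057, 2.057]
force: [-1.0, 0.1, -0.6]
width: 0.831
```

>>> {"api": "arm_command", "payload": {"plan": [[[0,0.003,0],[0,0,0]],[[0,0.005,0],[0,0,0]],[[0,0.005,0],[0,0,0]]]}}

```text
clock: 5.95
position: [0.4354, -0.203, 0.0676]
ee_rot: [-0.318, -2.057, 2.057]
force: [0.4, -0.7, -0.0]
width: 0.997
```

```bash
python3 - <<'E'
from h import *
import pickle
print(observe()['width']);step([.435,-.203,.06])
a=get_image('side');b=get_image('top');pickle.dump((a,b),open('im2.pkl','wb'))
save(a,'s7.png',(400,100,540,260),5 if 0 else 3.7);save(b,'t7.png',(390,200,560,360),3.7)
E
```

```text
0.9972077204607434
t 5.95 pos [ 0.4354 -0.203   0.0676] F [ 0.4269 -0.6773 -0.0367] shift [0.0003 0.0076 0.0001] turn [0. 0. 0.]
[[-0.9536  0.0008 -0.3012]
 [ 0.3012 -0.0004 -0.9536]
 [-0.0009 -1.      0.0001]]
```

View pics/s7.png

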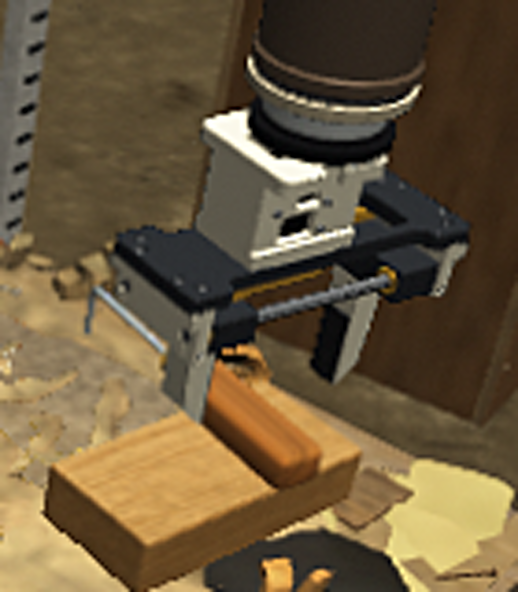

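View pics/t7.png

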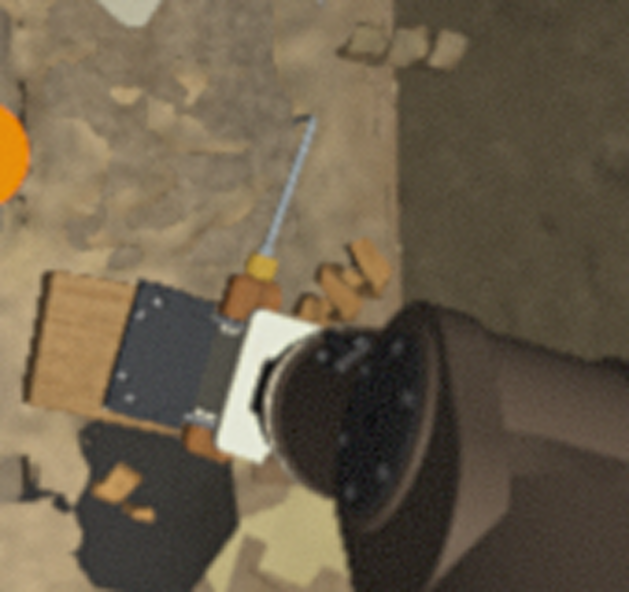

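```bash
python3 - <<'E'
from h import *
import pickle
a,b=pickle.load(open('im2.pkl','rb'))
C=R.from_rotvec([-0.318,-2.057,2.057]).as_matrix()
T=np.array([.4354,-.203,.0676])
print(C.T@(tri([(a,(400+120/3.7,100+235/3.7)),(b,(390+142/3.7,200+283/3.7))])[0]-T))
for name,pa,pb in [('plate far left',(120,235),(142,283)),('plate near left',(205,305),(108,405)),('whitebox near-left top',(262,158),(218,450)),('wb far-left top',(205,115),(258,312))]:
    p,r=tri([(a,(400+pa[0]/3.7-.3,100+pa[1]/3.7-.3)),(b,(390+pb[0]/3.7-.3,200+pb[1]/3.7-.3))])
    print(name,p,r,'tool',C.T@(p-T))
E
```

```text
[-0.032  -0.1146 -0.0914]
plate far left [ 0.4939 -0.1248  0.183 ] [np.float64(2.3179519846229133e-05), np.float64(2.3179519846286663e-05)] tool [-0.0323 -0.1153 -0.0922]
plate near left [ 0.4276 -0.1076  0.1782] [np.float64(0.0015064505849043109), np.float64(0.0015064505849043013)] tool [ 0.036  -0.1106 -0.0887]
whitebox near-left top [ 0.4206 -0.1392  0.2547] [np.float64(0.008115336033153106), np.float64(0.008115336033153123)] tool [ 0.0331 -0.1872 -0.0564]
wb far-left top [ 0.4817 -0.1678  0.2439] [np.float64(0.0008760340581851305), np.float64(0.0008760340581850462)] tool [-0.0337 -0.1763 -0.0475]
```

The cameras agree on the gripper's x and y but put it about 25 mm high. I'll lower it in small steps and watch the force.

>>> {"api": "arm_command", "payload": {"plan": [[[0,0.004,0],[0,0,0]],[[0,0.006,0],[0,0,0]],[[0,0.006,0],[0,0,0]]]}}

```text
clock: 6.35
position: [0.4347, -0.2027, 0.0608]
ee_rot: [-0.316, -2.057, 2.056]
force: [0.2, 0.9, -0.3]
width: 0.999
```

>>> {"api": "arm_command", "payload": {"plan": [[[0,0.004,0],[0,0,0]],[[0,0.006,0],[0,0,0]],[[0,0.006,0],[0,0,0]]]}}

```text
clock: 6.65
position: [0.4347, -0.2027, 0.0547]
ee_rot: [-0.316, -2.056, 2.056]
force: [-0.4, 0.1, 0.2]
width: 0.999
```

```bash
python3 - <<'E'
from h import *
step([.435,-.203,.06])
a=get_image('side')
save(a,'s8.png',(400,100,540,260),3.7)
E
```

```text
t 6.65 pos [ 0.4347 -0.2027  0.0547] F [-0.4272  0.07    0.2019] shift [-0.0004 -0.0053  0.0002] turn [0. 0. 0.]
[[-0.9536 -0.0006 -0.3011]
 [ 0.3011  0.0002 -0.9536]
 [ 0.0007 -1.     -0.    ]]
```

View pics/s8.png

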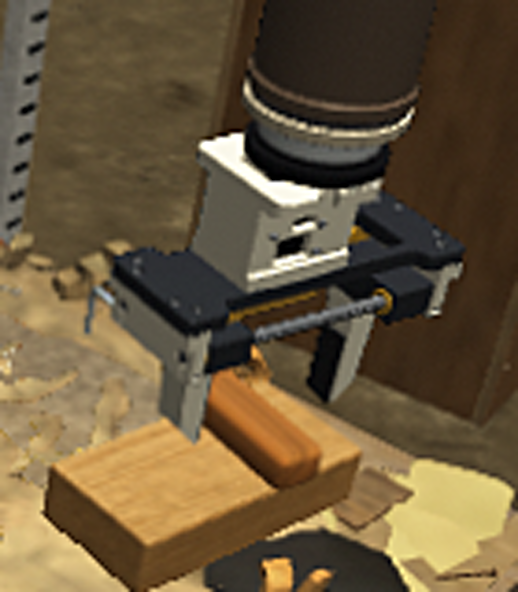

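>>> {"api": "arm_command", "payload": {"plan": [[[0,0.004,0],[0,0,0]],[[0,0.006,0],[0,0,0]],[[0,0.006,0],[0,0,0]]]}}

```text
clock: 7.0
position: [0.4347, -0.2027, 0.0487]
ee_rot: [-0.316, -2.056, 2.056]
force: [-0.3, -0.1, -0.2]
width: 0.997
```

>>> {"api": "arm_command", "payload": {"plan": [[[0,0.002,0],[0,0,0]],[[0,0.003,0],[0,0,0]],[[0,0.003,0],[0,0,0]]]}}

```text
clock: 7.3
position: [0.4349, -0.2027, 0.0459]
ee_rot: [-0.317, -2.057, 2.057]
force: [0.2, 0.1, 0.9]
width: 0.999
```

```bash
python3 - <<'E'
from h import *
step([.435,-.203,.06])
a=get_image('side')
save(a,'s9.png',(400,100,540,260),3.7)
E
```

```text
t 7.3 pos [ 0.4349 -0.2027  0.0459] F [0.2312 0.0864 0.8695] shift [-0.0002 -0.0141  0.0002] turn [0. 0. 0.]
[[-0.9536 -0.0002 -0.3011]
 [ 0.3011  0.0001 -0.9536]
 [ 0.0002 -1.      0.    ]]
```

View pics/s9.png

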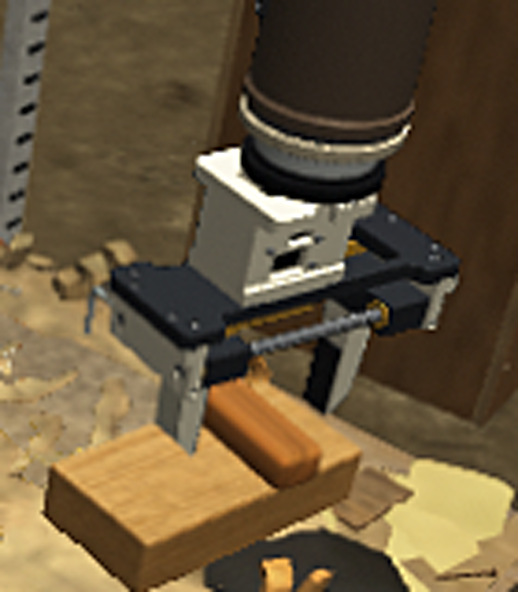

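>>> {"api": "arm_command", "payload": {"plan": [[[0,0.001,0],[0,0,0]],[[0,0.001,0],[0,0,0]],[[0,0.001,0],[0,0,0]],[[0,0.001,0],[0,0,0]],[[0,0.001,0],[0,0,0]]], "fingers": 1, "squeeze": 35}}

```text
clock: 7.85
position: [0.4349, -0.2028, 0.0451]
ee_rot: [-0.317, -2.057, 2.057]
force: [-0.6, 0.1, 0.6]
width: 0.616
```

>>> {"api": "arm_command", "payload": {"plan": [[[0,0,0],[0,0,0]],[[0,0,0],[0,0,0]],[[0,0,0],[0,0,0]],[[0,0,0],[0,0,0]]]}}

```text
clock: 8.25
position: [0.4349, -0.2027, 0.0451]
ee_rot: [-0.317, -2.057, 2.057]
force: [-0.2, 0.5, 0.3]
width: 0.347
```

>>> {"api": "arm_command", "payload": {"plan": [[[0,-0.01,0],[0,0,0]],[[0,-0.03,0],[0,0,0]],[[0,-0.06,0],[0,0,0]],[[0,-0.09,0],[0,0,0]],[[0,-0.1,0],[0,0,0]]]}}

```text
clock: 8.75
position: [0.4363, -0.2032, 0.1483]
ee_rot: [-0.322, -2.057, 2.059]
force: [1.8, -0.3, -1.4]
width: 0.349
```

```bash
python3 - <<'E'
from h import *
print(observe()['width'])
w=w2c([.6761,.1815]);print('washer c',w)
p=c2w(w[0]-.09-.167,w[1]+.008)
M=down(8.2);step([p[0],p[1],.145],M)
E
```

```text
0.3488198160039082
washer c [ 0.0678 -0.0351]
t 8.75 pos [ 0.4363 -0.2032  0.1483] F [ 1.8056 -0.3334 -1.4362] shift [ 0.1222  0.0027 -0.3348] turn [ -0.0648 -25.7299  -0.2401]
[[-0.9536  0.0041 -0.3012]
 [ 0.3012 -0.0015 -0.9536]
 [-0.0043 -1.      0.0002]]
```

>>> {"api": "arm_command", "payload": {"plan": [[[0.02,0,-0.04],[0,-4,0]],[[0.035,0,-0.08],[0,-8,0]],[[0.05,0,-0.12],[0,-13,0]],[[0.065,0,-0.16],[0,-18,0]],[[0.08,0,-0.2],[0,-23,0]]]}}

```text
clock: 9.25
position: [0.4182, 0.0135, 0.1451]
ee_rot: [-0.108, 2.17, -2.171]
force: [0.2, 0.1, 0.0]
width: 0.344
```

```bash
python3 - <<'E'
from h import *
w=w2c([.6761,.1815])
p=c2w(w[0]-.09-.167,w[1]+.008)
M=down(8.2);step([p[0],p[1],.145],M)
E
```

```text
t 9.25 pos [0.4182 0.0135 0.1451] F [0.2059 0.0969 0.0413] shift [-0.0162  0.     -0.1383] turn [-0.0141 -2.5357  0.007 ]
[[-0.9951 -0.0001  0.0987]
 [-0.0987 -0.0003 -0.9951]
 [ 0.0001 -1.      0.0002]]
```

>>> {"api": "arm_command", "payload": {"plan": [[[-0.005,0,-0.04],[0,-1,0]],[[-0.01,0,-0.08],[0,-2,0]],[[-0.014,0,-0.115],[0,-2.5,0]],[[-0.016,0,-0.138],[0,-2.5,0]],[[-0.016,0,-0.138],[0,-2.5,0]]]}}

```text
clock: 9.75
position: [0.4211, 0.1546, 0.1451]
ee_rot: [-0.155, 2.148, -2.145]
force: [0.2, 0.4, -1.8]
width: 0.343
```

>>> {"api": "arm_command", "payload": {"plan": [[[0,0,0],[0,0,0]],[[0,0,0],[0,0,0]]]}}

```text
clock: 9.95
position: [0.4214, 0.1497, 0.1448]
ee_rot: [-0.149, 2.149, -2.151]
force: [0.7, -0.2, -1.3]
width: 0.347
```

```bash
python3 - <<'E'
from h import *
import pickle
w=w2c([.6761,.1815])
p=c2w(w[0]-.09-.167,w[1]+.008)
M=down(8.2);step([p[0],p[1],.145],M)
a=get_image('side');b=get_image('top');pickle.dump((a,b),open('im3.pkl','wb'))
save(a,'s10.png',(200,100,400,270),3.7);save(b,'t10.png',(200,150,400,310),3.7)
E
```

```text
t 9.95 pos [0.4214 0.1497 0.1448] F [ 0.7082 -0.2003 -1.3307] shift [ 0.0004 -0.0002 -0.0032] turn [-0.0485 -0.293   0.0491]
[[-0.9905 -0.0007  0.1376]
 [-0.1376 -0.001  -0.9905]
 [ 0.0009 -1.      0.0008]]
```

View pics/s10.png

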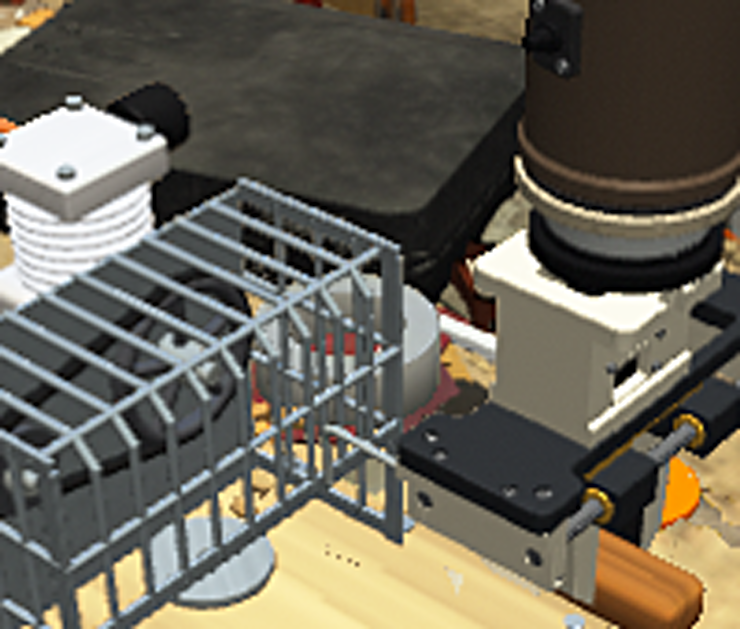

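View pics/t10.png

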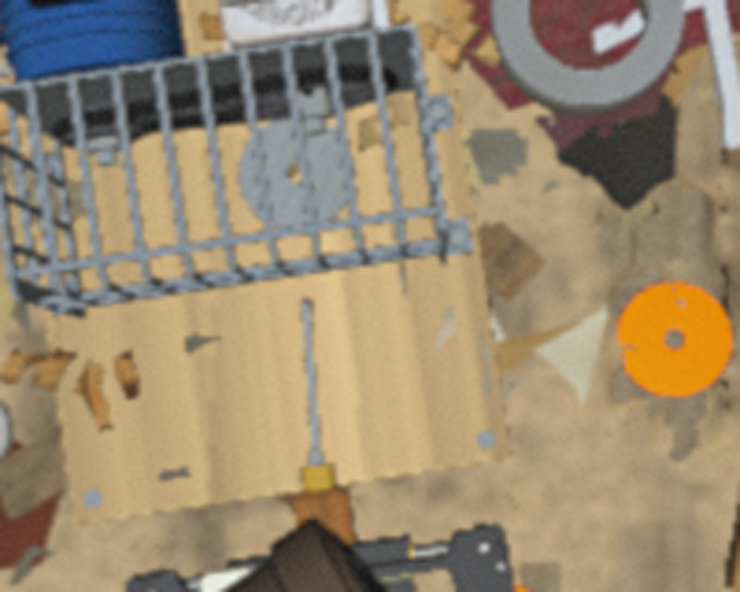

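```bash
python3 - <<'E'
from h import *
import pickle
a,b=pickle.load(open('im3.pkl','rb'))
S=lambda x,y:(200+x/3.7-.3,100+y/3.7-.3)
T=lambda x,y:(200+x/3.7-.3,150+y/3.7-.3)
p,r=tri([(a,S(330,430)),(b,T(307,303))]);print('rodend',p,r)
o=observe();C=R.from_rotvec(o['ee_rot']).as_matrix();d=p-o['position'];print('tool frame',C.T@d)
for nm,q in [('ferr',T(317,478)),('fer front',T(318,465))]:
    f=atz(b,q,.155);print(nm,f,C.T@(f-o['position']))
print('hole',atz(b,T(293,174),.02),'w',atz(b,T(296,174),.02))
save(a,'s11.png',(270,180,330,240),10)
E
```

```text
rodend [0.5862 0.1652 0.1454] [np.float64(0.000517737948345203), np.float64(0.0005177379483451875)]
tool frame [-0.1652 -0.0005  0.0072]
ferr [0.4886 0.1588 0.155 ] [-0.0677 -0.0101  0.0002]
fer front [0.4958 0.1582 0.155 ] [-0.0747 -0.0101  0.0017]
hole [0.6752 0.1819 0.02  ] w [0.6752 0.18   0.02  ]
```

View pics/s11.png

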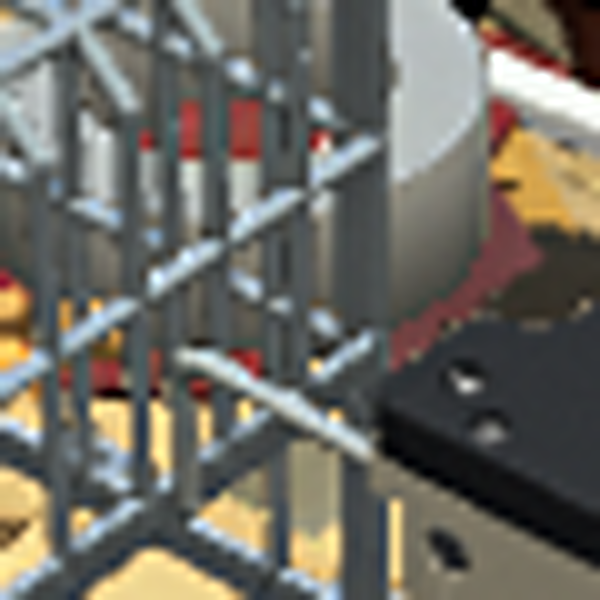

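Rod end sits at about (0.586, 0.165, 0.145) and the hole at (0.6755, 0.182). I'll lower in front of the mouth first, then go forward.

>>> {"api": "arm_command", "payload": {"plan": [[[0,0.02,0],[0,0,0]],[[0,0.045,-0.002],[0,-0.3,0]],[[0,0.065,-0.004],[0,-0.3,0]],[[0,0.075,-0.004],[0,-0.3,0]],[[0,0.075,-0.004],[0,-0.3,0]]]}}

```text
clock: 10.55
position: [0.4204, 0.1539, 0.0691]
ee_rot: [-0.157, 2.147, -2.149]
force: [-0.8, -0.3, -1.3]
width: 0.348
```

>>> {"api": "arm_command", "payload": {"plan": [[[0,0,0],[0,0,0]],[[0,0,0],[0,0,0]]]}}

```text
clock: 10.75
position: [0.4218, 0.155, 0.071]
ee_rot: [-0.153, 2.146, -2.146]
force: [-0.5, 0.2, -1.4]
width: 0.346
```

```bash
python3 - <<'E'
from h import *
import pickle
step(observe()['position'],down(8.2))
a=get_image('side');b=get_image('top');pickle.dump((a,b),open('im4.pkl','wb'))
save(a,'s12.png',(240,190,340,290),6);save(b,'t12.png',(240,170,320,300),4.6)
E
```

```text
t 10.75 pos [0.4218 0.155  0.071 ] F [-0.4972  0.1746 -1.4271] shift [0. 0. 0.] turn [ 0.0155  0.0487 -0.0916]
[[-0.9897  0.0015  0.1435]
 [-0.1435  0.0005 -0.9897]
 [-0.0016 -1.     -0.0003]]
```

View pics/s12.png

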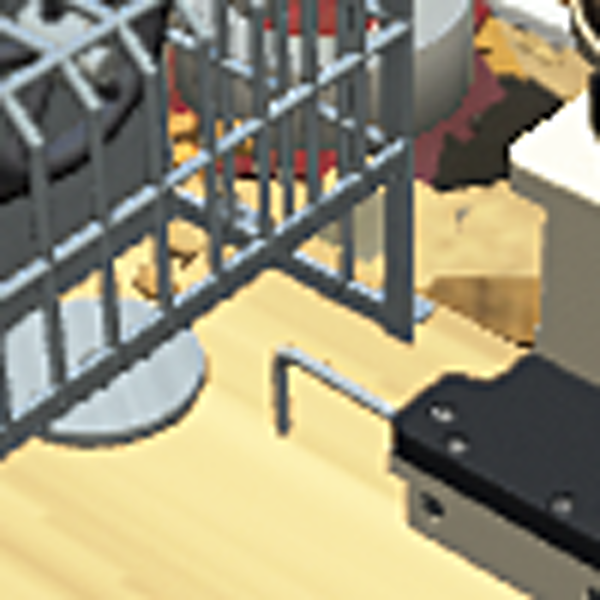

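View pics/t12.png

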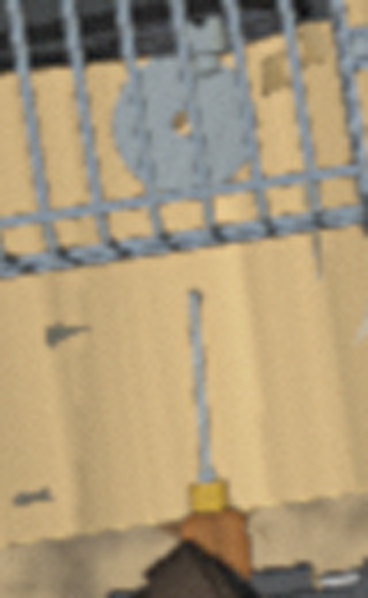

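```bash
python3 - <<'E'
from h import *
import pickle
a,b=pickle.load(open('im4.pkl','rb'))
S=lambda x,y:(240+x/6-.4,190+y/6-.4)
T=lambda x,y:(240+x/4.6-.4,170+y/4.6-.4)
o=observe();C=R.from_rotvec(o['ee_rot']).as_matrix();P=o['position']
e,r=tri([(a,S(283,350)),(b,T(195,292))]);print('elbow',e,r,C.T@(e-P))
t,r=tri([(a,S(283,435)),(b,T(196,292))]);print('tip',t,r,C.T@(t-P))
ha,hb=atz(a,S(95,355),.02),atz(b,T(181,122),.02);print('hole',ha,hb)
# washer near edge bottom rim in the side
for q in [S(206,360),S(120,447)]: print(atz(a,q,.012))
tip=e-np.array([0,0,.037])
for h in (ha,hb,(ha+hb)/2): print('delta tool',C.T@(h-tip))
E
```

```text
elbow [0.5876 0.1717 0.0724] [np.float64(0.0006463218611787774), np.float64(0.0006463218611789144)] [-0.1666 -0.0013  0.0073]
tip [0.5892 0.173  0.0362] [np.float64(0.0002579711568642124), np.float64(0.0002579711568641658)] [-0.1682  0.0349  0.0063]
hole [0.6778 0.1834 0.02  ] [0.6767 0.1818 0.02  ]
[0.658 0.151 0.012]
[0.642  0.2005 0.012 ]
delta tool [-0.0909  0.0155  0.0014]
delta tool [-0.0896  0.0155  0.0028]
delta tool [-0.0902  0.0155  0.0021]
```

>>> {"api": "arm_command", "payload": {"plan": [[[-0.025,0,0.001],[0,0,0]],[[-0.05,0.0,0.002],[0,0,0]],[[-0.075,0.003,0.002],[0,0,0]],[[-0.09,0.006,0.002],[0,0,0]],[[-0.09,0.006,0.002],[0,0,0]]]}}

```text
clock: 11.35
position: [0.5126, 0.1661, 0.0642]
ee_rot: [-0.152, 2.147, -2.146]
force: [-0.7, 0.5, -1.8]
width: 0.347
```

>>> {"api": "arm_command", "payload": {"plan": [[[0,0,0],[0,0,0]],[[0,0,0],[0,0,0]]]}}

```text
clock: 11.55
position: [0.5095, 0.1657, 0.0643]
ee_rot: [-0.156, 2.146, -2.147]
force: [0.3, 0.5, -2.5]
width: 0.344
```

```bash
python3 - <<'E'
from h import *
import pickle
step(observe()['position'],down(8.2))
a=get_image('side');b=get_image('top');pickle.dump((a,b),open('im5.pkl','wb'))
save(a,'s13.png',(220,200,320,280),7);save(b,'t13.png',(240,150,320,230),7)
E
```

```text
t 11.55 pos [0.5095 0.1657 0.0643] F [ 0.2832  0.4643 -2.5344] shift [0. 0. 0.] turn [-0.0103  0.0966  0.0313]
[[-0.9895 -0.0005  0.1443]
 [-0.1443 -0.0003 -0.9895]
 [ 0.0005 -1.      0.0002]]
```

View pics/s13.png

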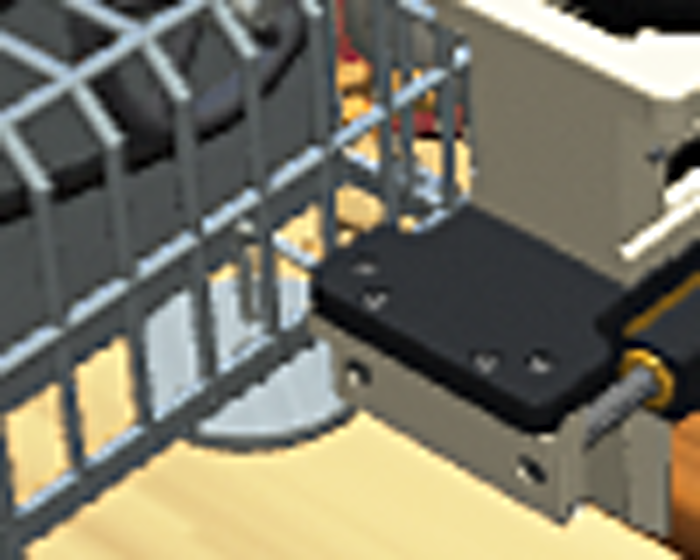

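View pics/t13.png

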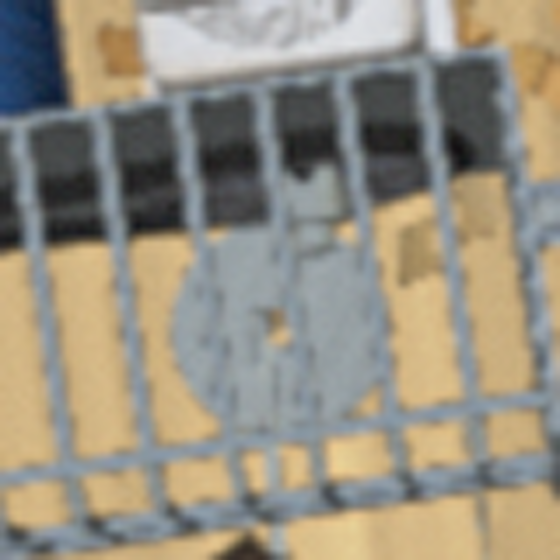

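Side view: the tip's end at (250,318) lines up about 8 mm above where the hole should be (248,344). Top view: the rod's end is next to the hole at (270,315). I'll lower and feel.

>>> {"api": "arm_command", "payload": {"plan": [[[0,0.003,0],[0,0,0]],[[0,0.006,0],[0,0,0]],[[0,0.006,0],[0,0,0]]]}}

```text
clock: 11.95
position: [0.51, 0.1657, 0.0576]
ee_rot: [-0.156, 2.146, -2.147]
force: [0.2, 0.5, -1.7]
width: 0.343
```

>>> {"api": "arm_command", "payload": {"plan": [[[0,0.002,0],[0,0,0]],[[0,0.002,0],[0,0,0]],[[0,0.002,0],[0,0,0]]]}}

```text
clock: 12.25
position: [0.5104, 0.1659, 0.056]
ee_rot: [-0.155, 2.146, -2.147]
force: [-0.5, -0.9, -0.7]
width: 0.348
```

>>> {"api": "arm_command", "payload": {"plan": [[[0,0.002,0],[0,0,0]],[[0,0.002,0],[0,0,0]],[[0,0.002,0],[0,0,0]]]}}

```text
clock: 12.55
position: [0.5104, 0.1659, 0.054]
ee_rot: [-0.156, 2.146, -2.147]
force: [-0.7, 0.1, -2.1]
width: 0.348
```

>>> {"api": "arm_command", "payload": {"plan": [[[0,0.001,0],[0,0,0]],[[0,0.002,0],[0,0,0]],[[0,0.002,0],[0,0,0]]]}}

```text
clock: 12.85
position: [0.5104, 0.1658, 0.0519]
ee_rot: [-0.155, 2.146, -2.147]
force: [-0.6, 0.2, -1.4]
width: 0.351
```

```bash
python3 - <<'E'
from h import *
import pickle
fs=[]
a=get_image('side');fs.append(observe()['force']);b=get_image('top');fs.append(observe()['force']);pickle.dump((a,b),open('im6.pkl','wb'))
print(np.array(fs),observe()['position'])
save(a,'s14.png',(220,200,320,280),7);save(b,'t14.png',(240,150,320,230),7)
E
```

```text
[[-0.2053 -0.005  -1.4825]
 [-0.3862 -0.8005 -1.5059]] [0.5104 0.1659 0.052 ]
```

View pics/s14.png

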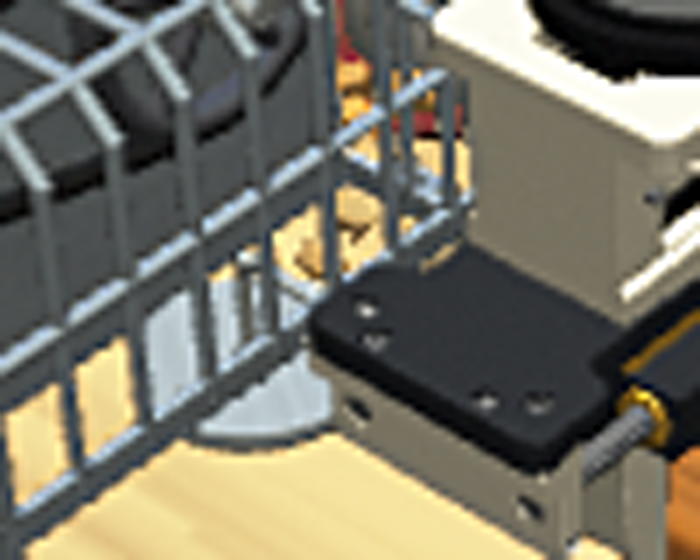

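View pics/t14.png

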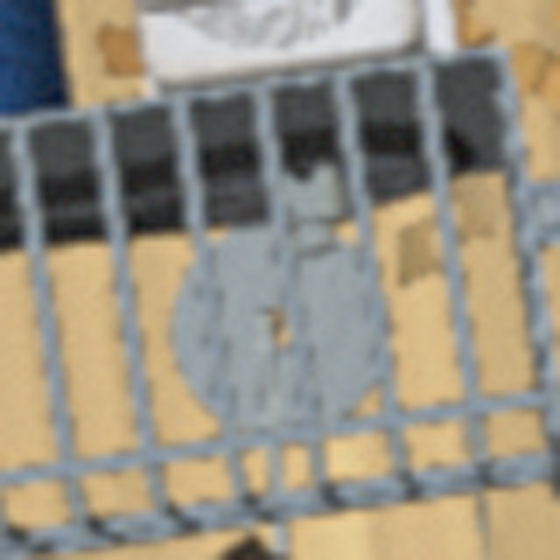

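>>> {"api": "arm_command", "payload": {"plan": [[[0,0.001,0],[0,0,0]],[[0,0.002,0],[0,0,0]],[[0,0.002,0],[0,0,0]]]}}

```text
clock: 13.25
position: [0.5103, 0.1658, 0.0499]
ee_rot: [-0.156, 2.146, -2.147]
force: [0.5, 0.2, -1.6]
width: 0.347
```

>>> {"api": "arm_command", "payload": {"plan": [[[0,0.001,0],[0,0,0]],[[0,0.002,0],[0,0,0]],[[0,0.002,0],[0,0,0]]]}}

```text
clock: 13.55
position: [0.5104, 0.1659, 0.0479]
ee_rot: [-0.155, 2.146, -2.147]
force: [0.8, 0.5, -1.2]
width: 0.341
```

```bash
python3 - <<'E'
from h import *
import pickle
fs=[]
a=get_image('side');fs.append(observe()['force']);b=get_image('top');fs.append(observe()['force'])
print(np.array(fs),observe()['position'])
save(a,'s15.png',(220,200,320,280),7);save(b,'t15.png',(240,150,320,230),7)
E
```

```text
[[-0.1116  0.2143 -0.6627]
 [ 0.0359  1.052  -0.4963]] [0.5104 0.1659 0.048 ]
```

View pics/s15.png

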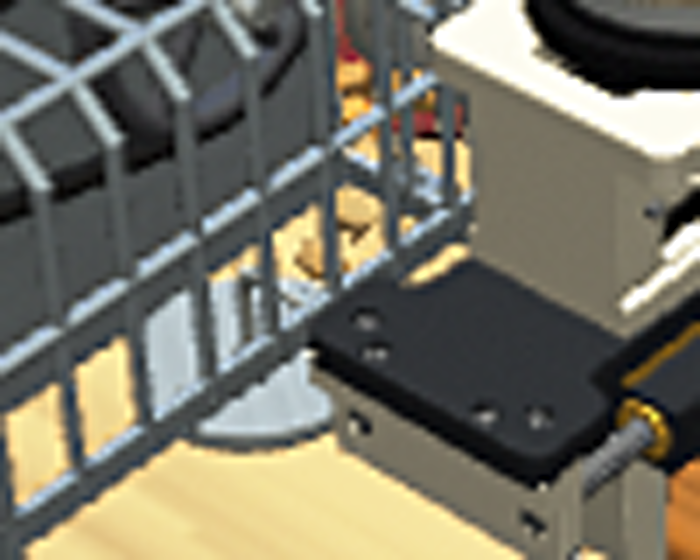

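The force rose about 1 N at the height where the tip should meet the board, which suggests it is down in the hole. I'll ease up 1 mm and pull gently.

>>> {"api": "arm_command", "payload": {"plan": [[[0,-0.001,0],[0,0,0]],[[0.002,-0.001,0],[0,0,0]],[[0.005,-0.001,0],[0,0,0]],[[0.008,-0.001,0],[0,0,0]],[[0.011,-0.001,0],[0,0,0]]]}}

```text
clock: 14.15
position: [0.4992, 0.1642, 0.0491]
ee_rot: [-0.155, 2.146, -2.146]
force: [0.4, -0.1, -1.6]
width: 0.346
```

>>> {"api": "arm_command", "payload": {"plan": [[[0.003,0,0],[0,0,0]],[[0.006,0,0],[0,0,0]],[[0.009,0,0],[0,0,0]],[[0.009,0,0],[0,0,0]]]}}

```text
clock: 14.55
position: [0.49, 0.1629, 0.049]
ee_rot: [-0.156, 2.146, -2.147]
force: [-0.1, -0.3, -0.2]
width: 0.342
```

```bash
python3 - <<'E'
from h import *
import pickle
fs=[]
a=get_image('side');fs.append(observe()['force']);b=get_image('top');fs.append(observe()['force'])
print(np.array(fs),observe()['position'])
save(a,'s16.png',(220,200,320,280),7);save(b,'t16.png',(240,150,320,230),7)
E
```

```text
[[ 0.0523  0.6309 -0.4136]
 [-0.5559  0.4526 -1.0007]] [0.4906 0.163  0.0491]
```

View pics/t16.png

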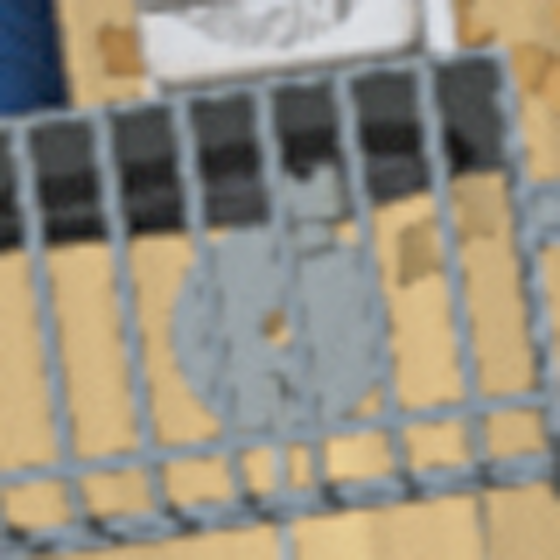

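View pics/s16.png

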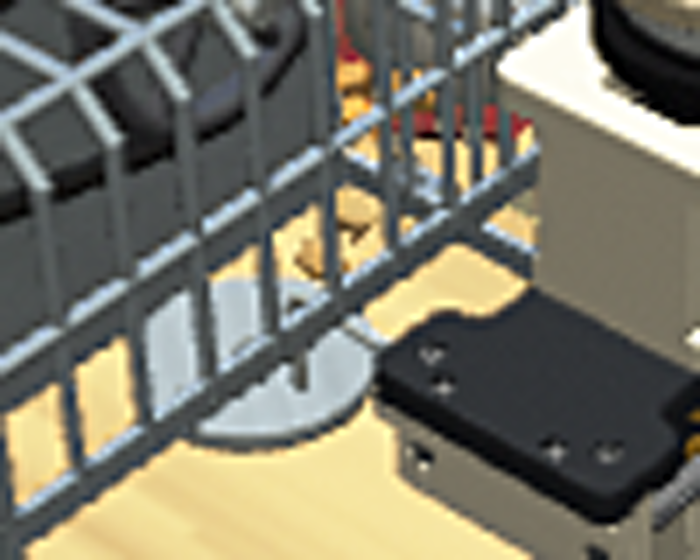

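The washer has not moved: the hole is still at (276,325) in the top view. In the side view the tip is on the washer's top at (300,388), so it missed the hole slightly. This contact calibrates the tip position.

```bash
python3 - <<'E'
from h import *
o=observe();C=R.from_rotvec(o['ee_rot']).as_matrix();P=o['position']
a=get_image('side');b=get_image('top');import pickle;pickle.dump((a,b),open('im7.pkl','wb'))
S=lambda x,y:(220+x/7-.43,200+y/7-.43)
T=lambda x,y:(240+x/7-.43,150+y/7-.43)
for q in [(300,388),(300,383)]:
    t=atz(a,S(*q),.02);print('tip side',t,C.T@(t-P))
h=atz(b,T(275,325),.02);print('hole top',h)
e=atz(b,T(283,385),.055);print('elbow top',e,C.T@(e-P))
e=atz(b,T(283,385),.02);print('elbow top as tip',e,C.T@(e-P))
hs=atz(a,(240+95/6-.4,190+355/6-.4),.02);print('hole side',hs)
print('hole tool',C.T@(h-P),C.T@(hs-P))
save(a,'s17.png',(240,220,300,270),12);save(b,'t17.png',(255,175,305,225),12)
E
```

```text
tip side [0.6527 0.1846 0.02  ] [-0.1635  0.0291  0.002 ]
tip side [0.6545 0.1832 0.02  ] [-0.1651  0.0291  0.0036]
hole top [0.677 0.182 0.02 ]
elbow top [0.6527 0.1768 0.055 ] [-0.1625 -0.0059  0.0097]
elbow top as tip [0.6569 0.1793 0.02  ] [-0.1669  0.0291  0.0078]
hole side [0.6778 0.1834 0.02  ]
hole tool [-0.1872  0.0291  0.008 ] [-0.1882  0.0291  0.0068]
```

View pics/s17.png

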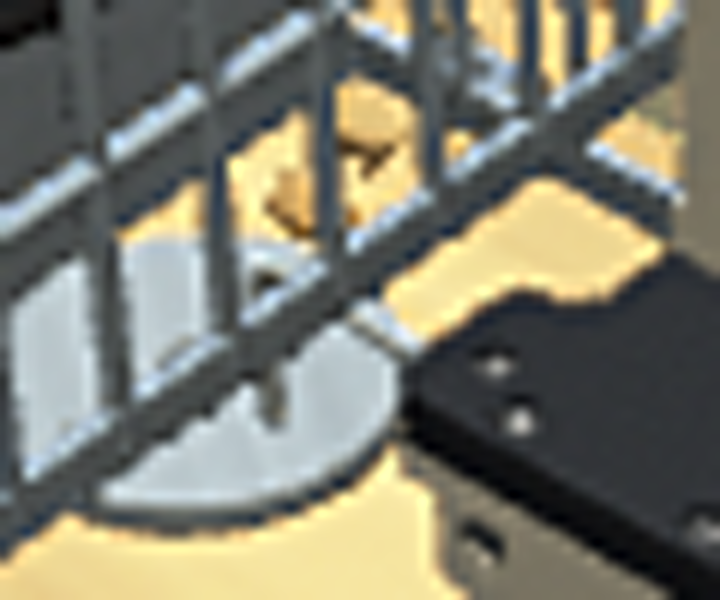

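View pics/t17.png

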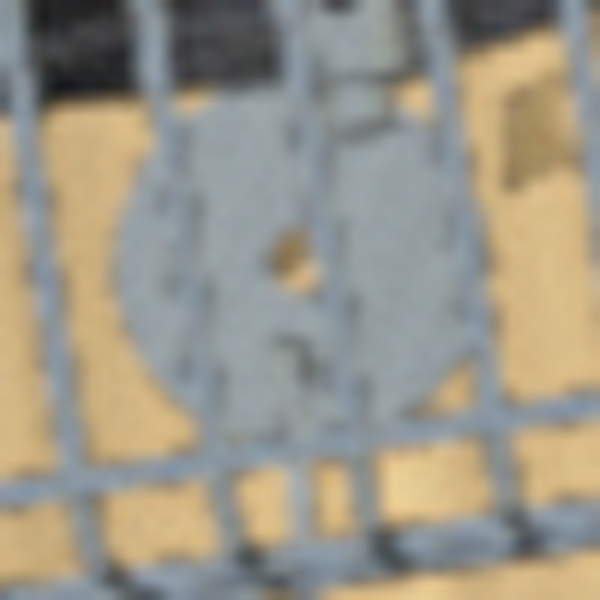

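```bash
python3 - <<'E'
from h import *
import pickle
a,b=pickle.load(open('im7.pkl','rb'))
o=observe();C=R.from_rotvec(o['ee_rot']).as_matrix();P=o['position'];print(P)
S=lambda x,y:(240+x/12-.46,220+y/12-.46)
T=lambda x,y:(255+x/12-.46,175+y/12-.46)
t1=atz(a,S(273,425),.0205);t2=atz(b,T(311,387),.0205)
h1=atz(a,S(186,352),.02);h2=atz(b,T(297,264),.02)
print(t1,t2,h1,h2)
print('side delta',C.T@(h1-t1),'top delta',C.T@(h2-t2))
print(tri([(a,S(273,425)),(b,T(311,387))]))
print(C.T@(t1-P),C.T@(t2-P))
E
```

```text
[0.4907 0.163  0.049 ]
[0.6525 0.185  0.0205] [0.6516 0.1782 0.0205] [0.6781 0.1842 0.02  ] [0.6757 0.181  0.02  ]
side delta [-0.0252  0.0005  0.0045] top delta [-0.0242  0.0005  0.0008]
(array([0.6539, 0.1807, 0.0168]), [np.float64(0.002837472016012102), np.float64(0.002837472016012381)])
[-0.1633  0.0285  0.0015] [-0.1614  0.0285  0.008 ]
```

>>> {"api": "arm_command", "payload": {"plan": [[[0,-0.003,0],[0,0,0]],[[-0.01,-0.003,0.001],[0,0,0]],[[-0.02,-0.003,0.002],[0,0,0]],[[-0.025,-0.003,0.0025],[0,0,0]],[[-0.025,-0.003,0.0025],[0,0,0]]]}}

```text
clock: 15.25
position: [0.517, 0.164, 0.0519]
ee_rot: [-0.154, 2.147, -2.146]
force: [0.9, -0.6, -0.9]
width: 0.348
```

>>> {"api": "arm_command", "payload": {"plan": [[[0,0,0],[0,0,0]],[[0,0.002,0],[0,0,0]],[[0,0.003,0],[0,0,0]],[[0,0.003,0],[0,0,0]]]}}

```text
clock: 15.65
position: [0.5154, 0.1641, 0.0488]
ee_rot: [-0.156, 2.146, -2.147]
force: [1.0, -0.1, -1.9]
width: 0.344
```

```bash
python3 - <<'E'
from h import *
import pickle
fs=[]
a=get_image('side');fs.append(observe()['force']);b=get_image('top');fs.append(observe()['force'])
print(np.array(fs),observe()['position'])
save(a,'s18.png',(240,220,300,270),12);save(b,'t18.png',(255,175,305,225),12)
E
```

```text
[[-0.2115  0.742  -1.3227]
 [-0.2013 -0.8713 -1.1351]] [0.5156 0.1641 0.049 ]
```

View pics/t18.png

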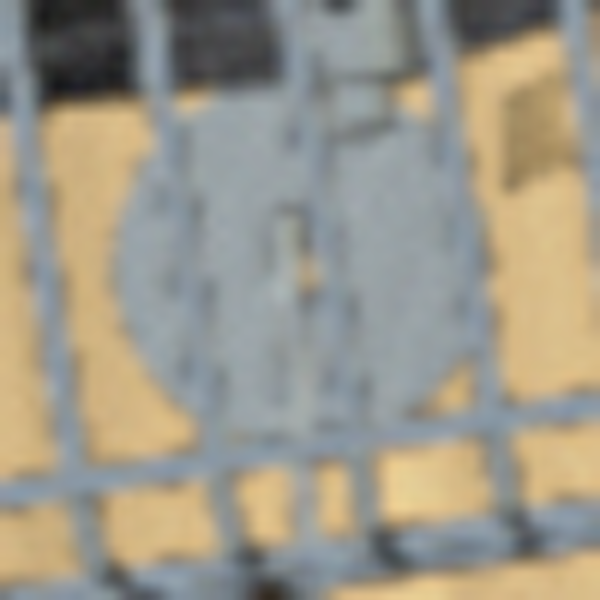

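View pics/s18.png

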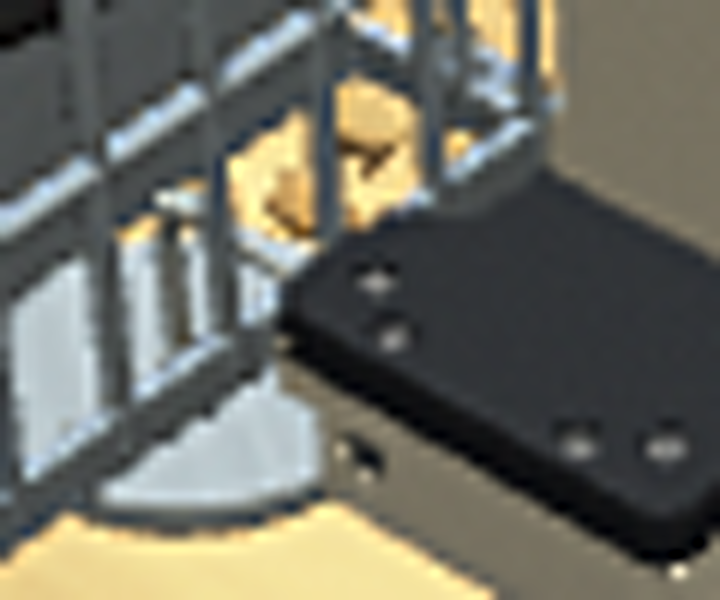

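>>> {"api": "arm_command", "payload": {"plan": [[[0,0.001,0],[0,0,0]],[[0,0.002,0],[0,0,0]],[[0,0.002,0],[0,0,0]],[[0,0.002,0],[0,0,0]]]}}

```text
clock: 16.15
position: [0.5157, 0.1641, 0.047]
ee_rot: [-0.155, 2.146, -2.147]
force: [0.5, -0.1, -0.8]
width: 0.342
```

>>> {"api": "arm_command", "payload": {"plan": [[[0,0,0],[0,0,0]],[[0,0,0],[0,0,0]]]}}

```text
clock: 16.35
position: [0.5157, 0.1641, 0.0471]
ee_rot: [-0.155, 2.146, -2.146]
force: [-0.1, 0.1, -1.0]
width: 0.344
```

>>> {"api": "arm_command", "payload": {"plan": [[[0,0.001,0],[0,0,0]],[[0,0.001,0],[0,0,0]],[[0,0.001,0],[0,0,0]]]}}

```text
clock: 16.65
position: [0.5157, 0.1641, 0.046]
ee_rot: [-0.155, 2.146, -2.147]
force: [0.2, -0.3, -1.3]
width: 0.345
```

```bash
python3 - <<'E'
from h import *
fs=[observe()['force']]
a=get_image('side');fs.append(observe()['force']);b=get_image('top');fs.append(observe()['force'])
print(np.array(fs),observe()['position'])
save(a,'s19.png',(240,220,300,270),12);save(b,'t19.png',(255,175,305,225),12)
E
```

```text
[[ 0.2366 -0.3415 -1.3465]
 [-0.4786 -1.0597 -1.5327]
 [ 1.5062 -0.0329 -1.6422]] [0.5157 0.1641 0.046 ]
```

View pics/s19.png

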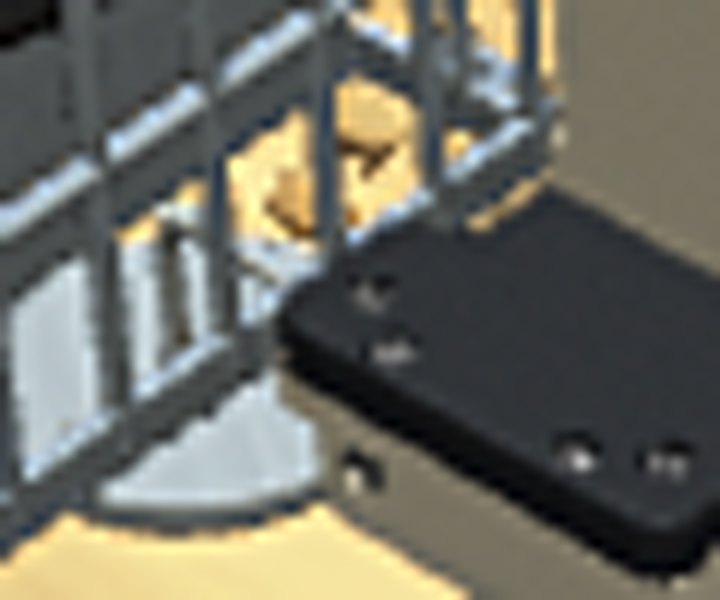

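View pics/t19.png

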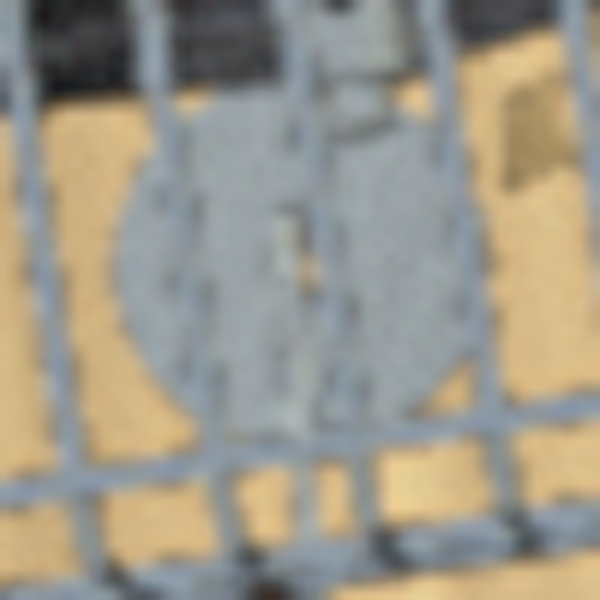

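There's no contact force, although the tip is now about 2.5 mm below the washer-top level, so it's entering the hole. I'll keep lowering.

>>> {"api": "arm_command", "payload": {"plan": [[[0,0.001,0],[0,0,0]],[[0,0.002,0],[0,0,0]],[[0,0.002,0],[0,0,0]],[[0,0.002,0],[0,0,0]]]}}

```text
clock: 17.15
position: [0.5157, 0.1641, 0.044]
ee_rot: [-0.155, 2.146, -2.147]
force: [-0.5, -0.4, -1.2]
width: 0.346
```

>>> {"api": "arm_command", "payload": {"plan": [[[0,0.001,0],[0,0,0]],[[0,0.001,0],[0,0,0]],[[0,0.001,0],[0,0,0]]]}}

```text
clock: 17.45
position: [0.5157, 0.1641, 0.043]
ee_rot: [-0.155, 2.146, -2.147]
force: [-0.6, -0.7, -1.7]
width: 0.343
```

```bash
python3 - <<'E'
from h import *
fs=[observe()['force']]
a=get_image('side');fs.append(observe()['force']);b=get_image('side');fs.append(observe()['force'])
print(np.array(fs),observe()['position'])
E
```

```text
[[-0.5637 -0.7472 -1.7075]
 [-0.6624  0.7929 -0.6659]
 [-0.0408 -0.8146 -0.6097]] [0.5157 0.1641 0.043 ]
```

>>> {"api": "arm_command", "payload": {"plan": [[[0.002,0,0],[0,0,0]],[[0.004,0,0],[0,0,0]],[[0.006,0,0],[0,0,0]],[[0.009,0,0],[0,0,0]],[[0.012,0,0],[0,0,0]]]}}

```text
clock: 18.05
position: [0.504, 0.1624, 0.0432]
ee_rot: [-0.154, 2.146, -2.146]
force: [0.6, -0.4, -1.5]
width: 0.343
```

>>> {"api": "arm_command", "payload": {"plan": [[[0.003,0,0],[0,0,0]],[[0.006,0,0],[0,0,0]],[[0.009,0,0],[0,0,0]],[[0.012,0,0],[0,0,0]]]}}

```text
clock: 18.45
position: [0.4918, 0.1606, 0.0431]
ee_rot: [-0.155, 2.146, -2.146]
force: [1.2, 0.3, -1.4]
width: 0.348
```

```bash
python3 - <<'E'
from h import *
a=get_image('side');b=get_image('top')
print(observe()['force'],observe()['position'])
save(a,'s20.png',(220,200,320,280),7);save(b,'t20.png',(240,150,320,230),7)
E
```

```text
[-0.1073  0.3274 -0.9842] [0.4914 0.1605 0.043 ]
```

View pics/t20.png

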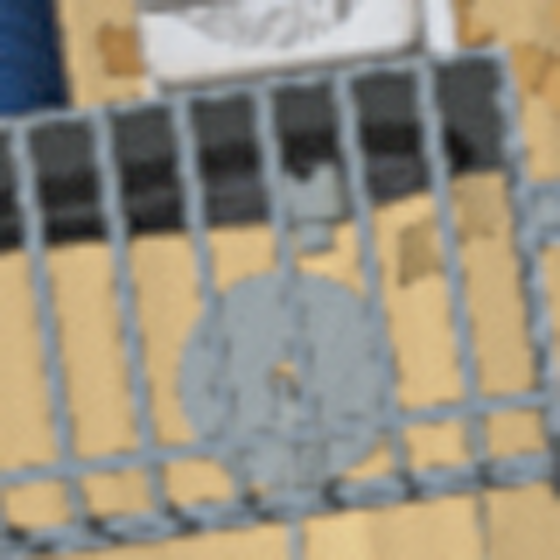

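View pics/s20.png

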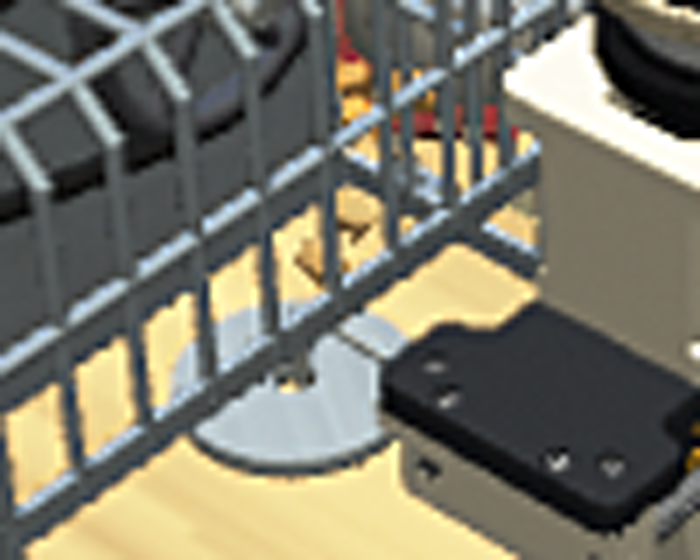

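The washer is coming with the hook; the hole with the tip in it is now at (285,378) in the top view. I'll keep drawing it out.

>>> {"api": "arm_command", "payload": {"plan": [[[0.004,0,0],[0,0,0]],[[0.009,0,0],[0,0,0]],[[0.015,0,0],[0,0,0]],[[0.021,0,0],[0,0,0]],[[0.027,0,0],[0,0,0]]]}}

```text
clock: 19.05
position: [0.4646, 0.1567, 0.043]
ee_rot: [-0.155, 2.146, -2.147]
force: [2.1, 0.1, -0.1]
width: 0.348
```

>>> {"api": "arm_command", "payload": {"plan": [[[0.006,0,0],[0,0,0]],[[0.012,0,0],[0,0,0]],[[0.018,0,0],[0,0,0]],[[0.024,0,0],[0,0,0]],[[0.03,0,0],[0,0,0]]]}}

```text
clock: 19.55
position: [0.4351, 0.1524, 0.0431]
ee_rot: [-0.155, 2.146, -2.146]
force: [0.4, 0.1, -2.1]
width: 0.345
```

>>> {"api": "arm_command", "payload": {"plan": [[[0.006,0,0],[0,0,0]],[[0.012,0,0],[0,0,0]],[[0.018,0,0],[0,0,0]],[[0.024,0,0],[0,0,0]],[[0.03,0,0],[0,0,0]]]}}

```text
clock: 20.05
position: [0.4054, 0.1481, 0.0431]
ee_rot: [-0.155, 2.146, -2.146]
force: [1.8, 0.1, -2.2]
width: 0.347
```

```bash
python3 - <<'E'
from h import *
a=get_image('side');b=get_image('top')
print(observe()['force'],observe()['position'])
save(a,'s21.png',(220,200,370,310),5);save(b,'t21.png',(220,150,340,270),5)
E
```

```text
[ 0.1301 -0.782  -1.6875] [0.4047 0.1478 0.043 ]
```

View pics/t21.png

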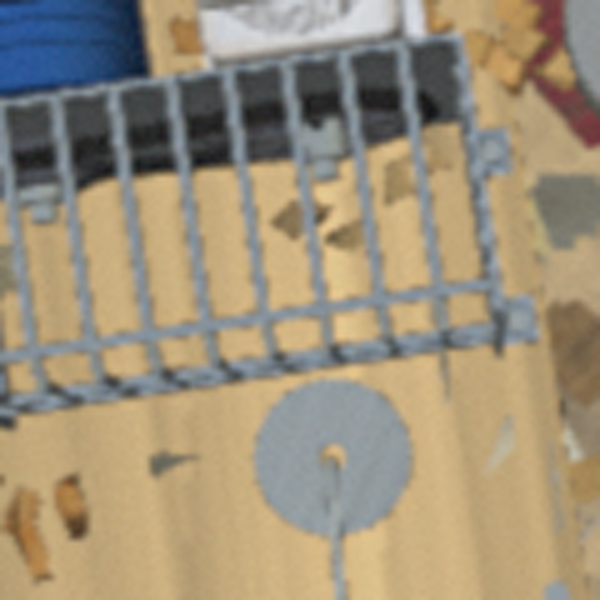

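View pics/s21.png

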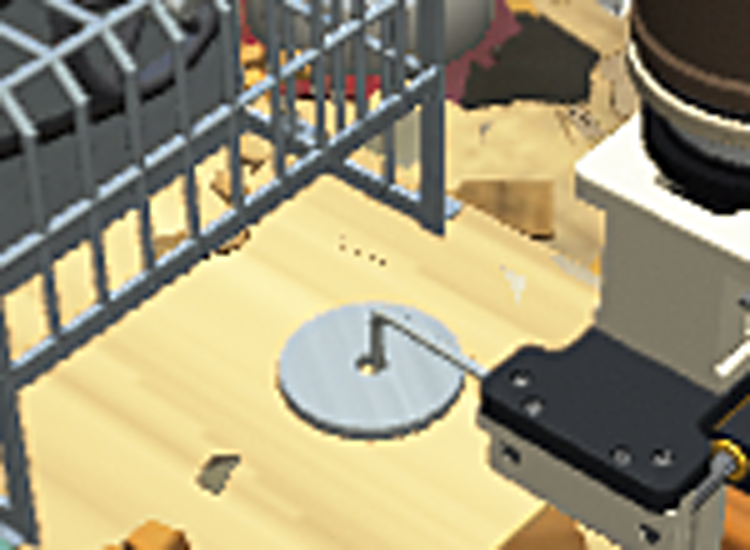

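Out of the guard and flat. I'll draw it another 45 mm.

>>> {"api": "arm_command", "payload": {"plan": [[[0.005,0,0],[0,0,0]],[[0.01,0,0],[0,0,0]],[[0.015,0,0],[0,0,0]],[[0.02,0,0],[0,0,0]],[[0.025,0,0],[0,0,0]]]}}

```text
clock: 20.65
position: [0.3807, 0.1445, 0.043]
ee_rot: [-0.155, 2.146, -2.146]
force: [1.3, -0.3, -1.7]
width: 0.345
```

>>> {"api": "arm_command", "payload": {"plan": [[[0.006,0,0],[0,0,0]],[[0.012,0,0],[0,0,0]],[[0.018,0,0],[0,0,0]],[[0.022,0,0],[0,0,0]],[[0.022,0,0],[0,0,0]]]}}

```text
clock: 21.15
position: [0.3585, 0.1411, 0.043]
ee_rot: [-0.156, 2.146, -2.147]
force: [0.4, 0.1, -1.0]
width: 0.342
```

```bash
python3 - <<'E'
from h import *
a=get_image('side');b=get_image('top')
print(observe()['force'],observe()['position'],observe()['joints'])
save(a,'s22.png',(220,200,370,310),5);save(b,'t22.png',(220,170,340,290),5)
for im,n in((b,'top'),(a,'side')):
  for d in place_of(im,'washer_center')[:4]:
    p=atz(im,d['point'],.016);print(n,d['confidence'],p,w2c(p))
for t in ('compressor','guard_mouth'):
  d=place_of(b,t);print(t,[(atz(b,x['point'],0 if t[0]=='c' else .05),x['confidence']) for x in d])
E
```

```text
[-0.2669  0.1175 -1.3515] [0.3591 0.1413 0.043 ] [-0.2582  0.3481 -0.3105  2.2998  0.2117  0.5193 -2.1619]
top 0.89 [ 0.5702 -0.0631  0.016 ] [-0.0719 -0.2621]
top 0.83 [0.3863 0.0562 0.016 ] [-0.2369 -0.1178]
side 0.81 [0.5221 0.161  0.016 ] [-0.0876 -0.0335]
side 0.81 [0.3716 0.0641 0.016 ] [-0.2503 -0.1079]
side 0.66 [ 0.5588 -0.0407  0.016 ] [-0.08   -0.2383]
compressor [(array([0.6042, 0.2052, 0.    ]), 0.65), (array([0.3566, 0.143 , 0.    ]), 0.62)]
guard_mouth [(array([0.6068, 0.2103, 0.05  ]), 0.85)]
```

View pics/t22.png

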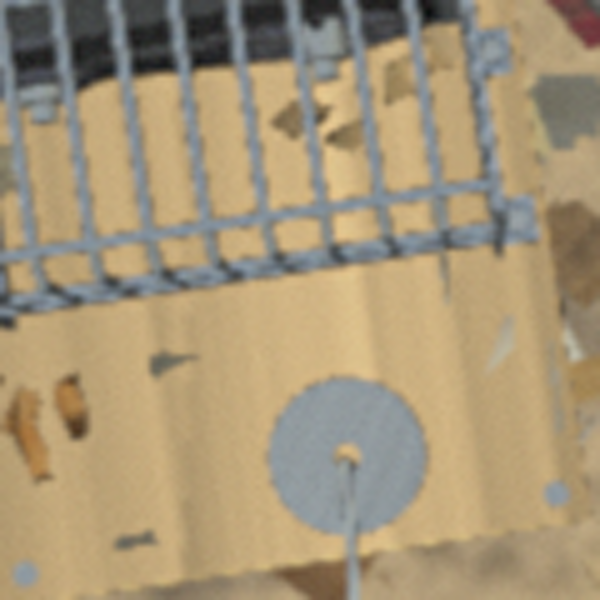

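View pics/s22.png

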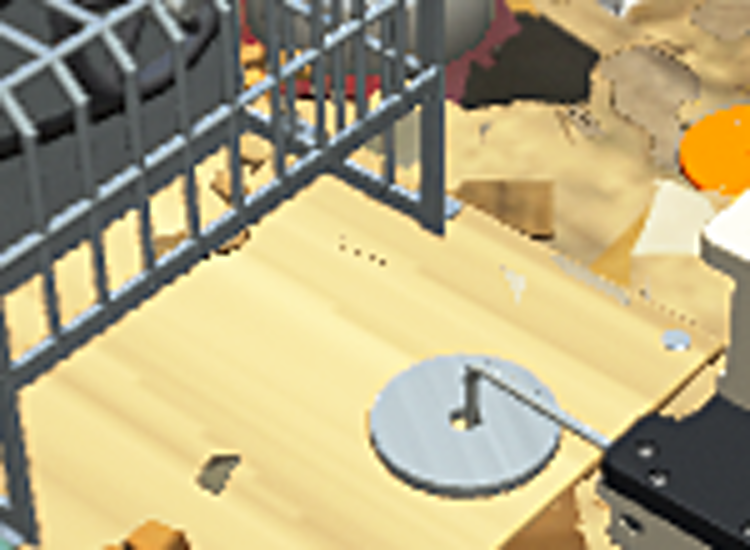

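The washer's centre is at x≈-0.085 and it is flat on the board. I'll relieve the pull by 2 mm, then lift straight up.

>>> {"api": "arm_command", "payload": {"plan": [[[-0.002,0,0],[0,0,0]],[[-0.002,-0.004,0],[0,0,0]],[[-0.002,-0.01,0],[0,0,0]],[[-0.002,-0.016,0],[0,0,0]],[[-0.002,-0.022,0],[0,0,0]]]}}

```text
clock: 21.95
position: [0.3614, 0.1417, 0.0657]
ee_rot: [-0.155, 2.146, -2.146]
force: [0.5, 0.0, -0.9]
width: 0.346
```

>>> {"api": "arm_command", "payload": {"plan": [[[0,-0.02,0],[0,0,0]],[[0,-0.045,0],[0,0,0]],[[0,-0.07,0],[0,0,0]],[[0,-0.08,0],[0,0,0]],[[0,-0.08,0],[0,0,0]]]}}

```text
clock: 22.45
position: [0.3623, 0.142, 0.1462]
ee_rot: [-0.151, 2.146, -2.144]
force: [0.0, 0.2, -1.3]
width: 0.342
```

```bash
python3 - <<'E'
from h import *
a=get_image('side')
save(a,'s23.png',(220,150,400,310),4.4)
print(observe()['width']);step([.4349,-.2028,.145],down(-17.5))
E
```

```text
0.3462764590829168
t 22.5 pos [0.3616 0.1416 0.1451] F [-0.6809 -0.3738 -2.0023] shift [-0.0231  0.0002  0.3513] turn [ 0.0161 25.7569 -0.0701]
[[-0.9896  0.0012  0.1436]
 [-0.1436  0.0002 -0.9896]
 [-0.0012 -1.     -0.    ]]
```

View pics/s23.png

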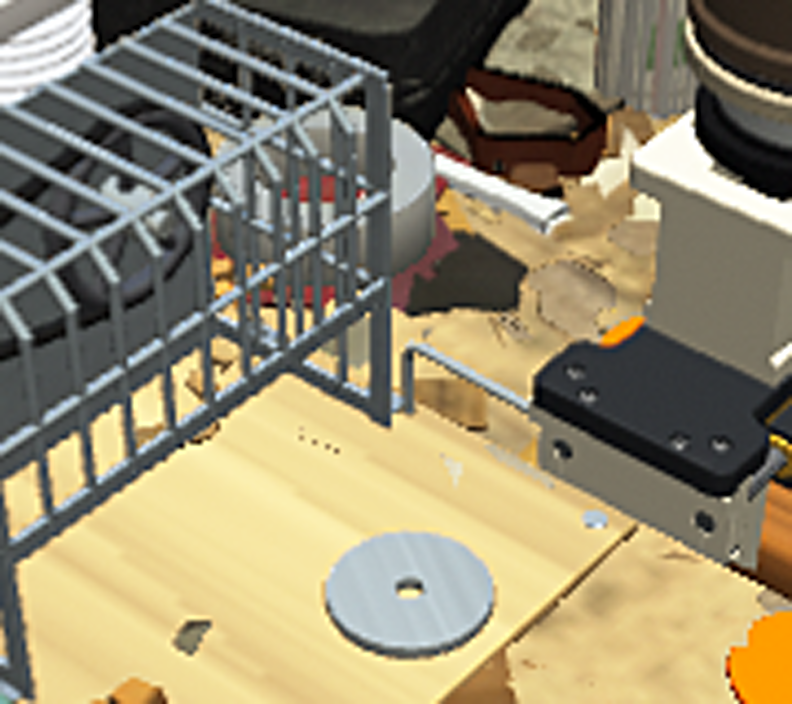

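The washer is free, flat and clear. I'll return the hook to its original place on the block.

>>> {"api": "arm_command", "payload": {"plan": [[[0,-0.01,0.04],[0,0,0]],[[0,-0.01,0.09],[0,4,0]],[[-0.005,-0.01,0.14],[0,9,0]],[[-0.01,-0.01,0.19],[0,14,0]],[[-0.015,-0.01,0.24],[0,19,0]]]}}

```text
clock: 23.0
position: [0.4098, -0.095, 0.1538]
ee_rot: [-0.201, -2.12, 2.121]
force: [1.3, 1.0, -1.6]
width: 0.346
```

>>> {"api": "arm_command", "payload": {"plan": [[[0,0,0],[0,0,0]],[[0,0,0],[0,0,0]]]}}

```text
clock: 23.2
position: [0.4097, -0.0939, 0.1536]
ee_rot: [-0.199, -2.12, 2.121]
force: [-0.3, 0.2, -1.1]
width: 0.348
```

```bash
python3 - <<'E'
from h import *
step([.4349,-.2028,.145],down(-17.5))
E
```

```text
t 23.2 pos [ 0.4097 -0.0939  0.1536] F [-0.2993  0.2307 -1.1275] shift [-0.0454  0.0085  0.1022] turn [-0.032   6.6227  0.1549]
[[-0.982  -0.0028 -0.1887]
 [ 0.1887  0.0001 -0.982 ]
 [ 0.0027 -1.      0.0004]]
```

>>> {"api": "arm_command", "payload": {"plan": [[[-0.015,0,0.035],[0,2,0]],[[-0.03,0,0.07],[0,5,0]],[[-0.045,0.005,0.1],[0,6.6,0]],[[-0.0455,0.008,0.102],[0,6.6,0]],[[-0.0455,0.008,0.102],[0,6.6,0]]]}}

```text
clock: 23.7
position: [0.4355, -0.2004, 0.1457]
ee_rot: [-0.309, -2.059, 2.057]
force: [0.1, 1.0, -0.5]
width: 0.342
```

>>> {"api": "arm_command", "payload": {"plan": [[[0,0.03,0],[0,0,0]],[[0,0.06,0],[0,0,0]],[[0,0.08,0],[0,0,0]],[[0,0.085,0],[0,0,0]],[[0,0.085,0],[0,0,0]]]}}

```text
clock: 24.2
position: [0.4358, -0.1998, 0.0617]
ee_rot: [-0.309, -2.06, 2.058]
force: [0.4, 0.4, -0.0]
width: 0.344
```

```bash
python3 - <<'E'
from h import *
a=get_image('side');save(a,'s24.png',(400,100,540,260),3.7)
step([.4349,-.2028,.0455],down(-17.5))
E
```

```text
t 24.25 pos [ 0.4365 -0.2004  0.0624] F [-0.3387 -0.8039 -0.1912] shift [0.0008 0.0169 0.0028] turn [0.0254 0.2885 0.0179]
[[-0.9552 -0.0002 -0.2959]
 [ 0.2959  0.0005 -0.9552]
 [ 0.0003 -1.     -0.0004]]
```

View pics/s24.png

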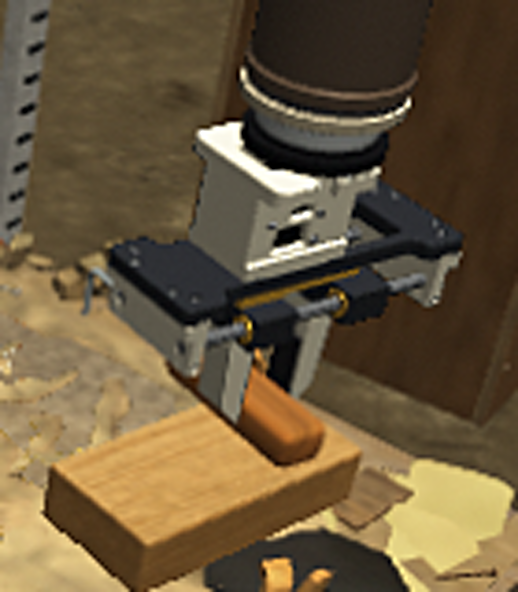

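>>> {"api": "arm_command", "payload": {"plan": [[[0.001,0.005,0.002],[0,0.3,0]],[[0.001,0.01,0.003],[0,0.3,0]],[[0.001,0.014,0.003],[0,0.3,0]],[[0.001,0.016,0.003],[0,0.3,0]],[[0.001,0.0165,0.003],[0,0.3,0]]]}}

```text
clock: 24.75
position: [0.4343, -0.2042, 0.0453]
ee_rot: [-0.318, -2.055, 2.055]
force: [-0.3, -0.3, -2.0]
width: 0.345
```

>>> {"api": "arm_command", "payload": {"plan": [[[0,0.0005,0],[0,0,0]],[[0,0.0005,0],[0,0,0]]]}}

```text
clock: 24.95
position: [0.4345, -0.2042, 0.0451]
ee_rot: [-0.319, -2.056, 2.056]
force: [0.7, 0.2, -0.1]
width: 0.344
```

Back at the pick height and touching. I'll release slowly.

>>> {"api": "arm_command", "payload": {"plan": [[[0,0,0],[0,0,0]],[[0,0,0],[0,0,0]],[[0,0,0],[0,0,0]],[[0,0,0],[0,0,0]],[[0,0,0],[0,0,0]]], "fingers": -1}}

```text
clock: 25.45
position: [0.4345, -0.2042, 0.0451]
ee_rot: [-0.319, -2.056, 2.056]
force: [0.3, -0.7, -0.4]
width: 0.727
```

>>> {"api": "arm_command", "payload": {"plan": [[[0,0,0],[0,0,0]],[[0,0,0],[0,0,0]],[[0,-0.01,0],[0,0,0]],[[0,-0.04,0],[0,0,0]],[[0,-0.08,0],[0,0,0]]]}}

```text
clock: 25.95
position: [0.4332, -0.2037, 0.1254]
ee_rot: [-0.315, -2.055, 2.054]
force: [1.2, -0.3, 0.4]
width: 0.999
```

>>> {"api": "arm_command", "payload": {"plan": [[[0,-0.04,0],[0,0,0]],[[0,-0.08,0],[0,0,0]],[[0,-0.08,0],[0,0,0]],[[0,-0.08,0],[0,0,0]]]}}

```text
clock: 26.35
position: [0.4349, -0.2044, 0.2064]
ee_rot: [-0.322, -2.056, 2.057]
force: [-0.1, 0.0, -0.9]
width: 1.002
```

```bash
python3 - <<'E'
from h import *
print(observe()['clock'],observe()['width'])
a=get_image('side');b=get_image('top')
save(a,'s25.png');save(b,'t25.png')
d=[x for x in place_of(b,'washer_center')];print([(w2c(atz(b,x['point'],.016)),x['confidence']) for x in d])
for n,z in(('jar',0),('tape_measure',0),('duct_tape',0)): print(n,[(x['point'],x['confidence']) for x in place_of(b,n)[:2]])
E
```

```text
26.35 1.002094926589837
[(array([-0.2346, -0.1195]), 0.96), (array([-0.081 , -0.0375]), 0.84), (array([-0.071 , -0.2498]), 0.8)]
jar [([190.0, 268.1], 0.98)]
tape_measure [([181.6, 224.1], 0.73)]
duct_tape [([355.9, 156.4], 0.61)]
```

View pics/s25.png

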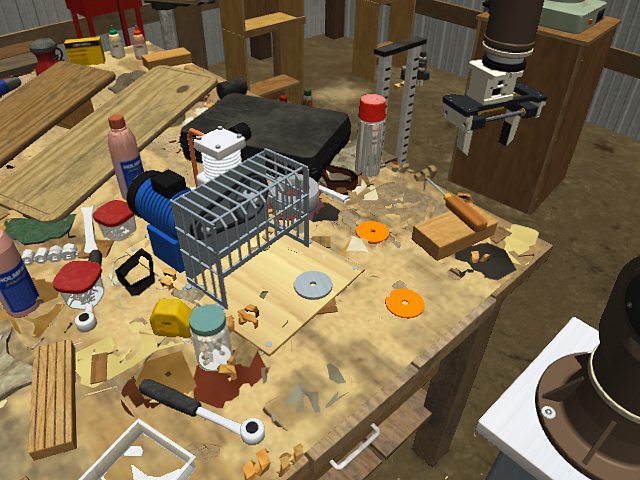

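View pics/t25.png

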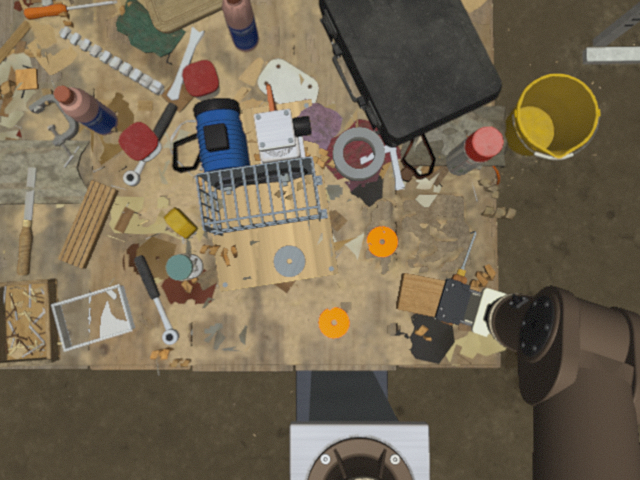

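Both views show the steel washer flat on the board in front of the guard, at side (313,285) and top (289,261). The hook lies on the block, the gripper is clear, and the bystanders have not moved. I'm handing it in.

```bash
python3 -c "
from cell import sign_off;print(sign_off())"
```

```text
the job is handed in; nothing more can be done
None
```

I drew the steel washer out from under the guard and put the hook back on the wooden block, then handed the job in at about 26.5 s of the 64 s allowed.

**Last checks**
- **Washer:** it lies flat on the board. Its centre is about 81–88 mm in front of the guard and 34–38 mm to the right of the middle line, by the two cameras.
- **Hook:** it is let go on the block in its original place, well away from the washer, and the gripper is open and raised clear of it.
- **Bystanders:** the jar, tape measure and roll of tape are within 2 pixels of where they started, so they have not moved noticeably.
- **Forces:** the readings I took during the work stayed at about 2.5 N or below, hook weight included.

**What failed or disagreed**
- **First grasp:** it closed on nothing. The fingertips sat about 22–25 mm higher than the reported tool position and `tip_extent` implied, so I lowered the gripper by feel and regrasped.
- **First probe:** it missed the hole by about 5 mm and only touched the washer's top lightly. I used that contact to correct the tip position, and the second try went in.
- **Distance margin:** my estimate of the guard's front plane is good to only a few millimetres. The washer is about 20 mm past the 60 mm limit.

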